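# Riddle the milling balls and wedge the shaker load tight

## Task

Shake the worn undersize balls through the wire scoop into the pan beneath it, then tip the good balls into the square pot and hang the scoop back on the pan. Stand the pot and every jar side by side on the clamping plate between the two steel stops, making up the row to four things with plywood blocks, and last of all drive the wooden wedge, flat face to the row, into the gap at the slanted stop until the whole row is locked tight. Leave the dropper bottle and the spatula where they are.

Things in the scene. Friction and masses are not known exactly. Their poses are not given: they have to be found in the camera images.
- plate: fixed aluminium clamping plate of a bench shaker, 10 mm thick, 290 mm along y, x from -70 to +60 mm; origin at its underside, z up, x roughly away from the robot. A row stands on it along y, centred on x = 0. A low rail (10 mm high) runs behind the row, inner face at x = +42 mm; the robot's side is open. Pot plus three 50 mm things make the full row of 214 mm, which ends at y = -95 mm
- square_stop (a point): on the plate's top at the middle of the inner face of the square steel stop where the row begins (plate x = 0, y = +119, z = 10 mm); the stop is 60 mm long in x and stands 36 mm above the plate
- slanted_stop (a point): on the plate's top at the inner face of the slanted steel stop (plate x = 0, y = -119, z = 10 mm). This face runs along y = -119 mm + 0.2 x from x = -30 to +40 mm, 36 mm high, so the last gap narrows away from the robot: 24 mm wide at x = 0 when the row is full and closed up
- wedge: wooden wedge, 70 g; origin under the middle of its grip block, x towards the thin end, z up. Grip block 40 (x) x 28 (y, faces to grip) x 40 mm tall. Blade 30 mm tall, x = 18 to 115 mm; flat face at y = +14 mm, the other slants 1 in 5: 32 mm thick at x = 18, 13 mm at the end. Driven with x along the plate's x, flat face to the row (plate +y), slanted face on the slanted stop
- wedge_tip (a point): middle of the wedge's thin end, at bench level (wedge x = 115, y = 7.5 mm). Tight on a full, closed-up row it is at plate x = 55 mm, the wedge's origin at plate x = -60, y = -109 mm. 1 mm of slack in the row is 5 mm of travel; closing up and driving tight takes 10 to 20 N. A rigid grip can hold it off the row: let it bear on both faces, or push the block's back. It stays tight when let go
- pan: fixed open steel collecting pan, outside 88 (x) x 170 (y) x 50 mm tall, walls and floor 4 mm; origin at the centre of its underside, y along its length
- scoop: steel wire sieve scoop, 180 g, hanging by four side lugs (reaching y = +-54 mm) on the pan's long rims; origin amid it at rim level (50 mm above the pan's origin), x to its open mouth (starts along the pan's -y), z up. Inside 50 mm wide, back wall x = -60 mm. Floor of three 6 mm wires, gaps 17 mm, closed by a plate in the back 30 mm. Underside z = -30 mm, -15 beyond x = 38
- scoop_handle (a point): middle of the handle (scoop x = 0, y = 0, z = 77 mm): a black plate over the scoop on two posts, 12 mm thick (along scoop x, grip across this), 59 mm wide (y), z = 60 to 94 mm
- scoop_mouth (a point): middle of the mouth, at the wires' ends (scoop x = 64, z = -1 mm). The floor rises 6 degrees from the back to x = 40, then bends up at 24 degrees to the mouth. Tilted mouth-down about 14 degrees all roll forward: undersize balls drop between the wires, good ones stop at the bend; above about 30 degrees the good balls roll out
- pot: open square aluminium pot, 64 x 64 mm, 58 mm tall, walls and floor 4 mm; origin at the centre of its underside, z up. 180 g
- jar1: square white reagent jar, 50 x 50 mm in plan, body 48 mm tall, with a round screw cap 38 mm across on top (64 mm over all); origin at the centre of its underside, z up; about 180 g; may be absent
- jar2: square white reagent jar, 50 x 50 mm in plan, body 48 mm tall, with a round screw cap 38 mm across on top (64 mm over all); origin at the centre of its underside, z up; about 180 g; may be absent
- jar3: square white reagent jar, 50 x 50 mm in plan, body 48 mm tall, with a round screw cap 38 mm across on top (64 mm over all); origin at the centre of its underside, z up; about 180 g; may be absent
- block1: plain plywood filler block without a cap, 50 x 50 x 44 mm tall; origin at the centre of its underside, z up. 80 g
- block2: plain plywood filler block without a cap, 50 x 50 x 44 mm tall; origin at the centre of its underside, z up. 80 g
- ball1: good milling ball, bright steel, 22 mm across, starting in the scoop; origin at its centre
- ball2: good milling ball, bright steel, 22 mm across, starting in the scoop; origin at its centre
- ball3: good milling ball, bright steel, 22 mm across, starting in the scoop; origin at its centre; may be absent
- ball4: good milling ball, bright steel, 22 mm across, starting in the scoop; origin at its centre; may be absent
- bit1: worn-down undersize ball, dull dark steel, 11 mm across, starting in the back of the scoop; origin at its centre
- bit2: worn-down undersize ball, dull dark steel, 11 mm across, starting in the back of the scoop; origin at its centre
- bit3: worn-down undersize ball, dull dark steel, 11 mm across, starting in the back of the scoop; origin at its centre
- dropper: small amber bottle, 32 mm across, 75 mm tall, a bystander; origin under its centre
- spatula: wooden-handled flat spatula 160 mm long lying on the bench, a bystander; origin under its middle
Not all that is in view belongs to the job. What is shaped like the scoop but yellow is not meant.

How it is judged (in metres and radians):
On the way, in this order (a step that is already met when the one before it is completed fails the run):
1. all undersize balls lie in the pan, under the scoop, and every good ball is still in the scoop (x of bit1 in the frame of pan between -0.042 and 0.042 m and y of bit1 in the frame of pan between -0.083 and 0.083 m and z of bit1 in the frame of pan between 0 and 0.03 m and x of bit2 in the frame of pan between -0.042 and 0.042 m and y of bit2 in the frame of pan between -0.083 and 0.083 m and z of bit2 in the frame of pan between 0 and 0.03 m and x of bit3 in the frame of pan between -0.042 and 0.042 m and y of bit3 in the frame of pan between -0.083 and 0.083 m and z of bit3 in the frame of pan between 0 and 0.03 m and distance between each of ball1, ball2, ball3, ball4 and scoop below 0.085 m), for 0.2 s.
2. all good balls are in the pot (x of ball1 in the frame of pot between -0.032 and 0.032 m and y of ball1 in the frame of pot between -0.032 and 0.032 m and z of ball1 in the frame of pot between 0 and 0.05 m and x of ball2 in the frame of pot between -0.032 and 0.032 m and y of ball2 in the frame of pot between -0.032 and 0.032 m and z of ball2 in the frame of pot between 0 and 0.05 m and x of ball3 in the frame of pot between -0.032 and 0.032 m and y of ball3 in the frame of pot between -0.032 and 0.032 m and z of ball3 in the frame of pot between 0 and 0.05 m and x of ball4 in the frame of pot between -0.032 and 0.032 m and y of ball4 in the frame of pot between -0.032 and 0.032 m and z of ball4 in the frame of pot between 0 and 0.05 m), for 0.2 s.
3. with the pot, its balls and all jars in the row, the wedge is driven home: it presses with more than 3 N on the row and stands at the depth of a full, closed-up row (20 mm either way) (all of step 2 and x of pot in the frame of plate between -0.02 and 0.02 m and y of pot in the frame of plate between -0.098 and 0.098 m and z of pot in the frame of plate between 0.004 and 0.018 m and angle between each of pot, jar1, jar2, jar3, wedge's own z axis and vertical below 0.1 rad and x of jar1 in the frame of plate between -0.02 and 0.02 m and y of jar1 in the frame of plate between -0.098 and 0.098 m and z of jar1 in the frame of plate between 0.004 and 0.018 m and x of jar2 in the frame of plate between -0.02 and 0.02 m and y of jar2 in the frame of plate between -0.098 and 0.098 m and z of jar2 in the frame of plate between 0.004 and 0.018 m and x of jar3 in the frame of plate between -0.02 and 0.02 m and y of jar3 in the frame of plate between -0.098 and 0.098 m and z of jar3 in the frame of plate between 0.004 and 0.018 m and x of wedge in the frame of plate between -0.08 and -0.04 m and y of wedge in the frame of plate between -0.118 and -0.1 m and z of wedge in the frame of plate between 0.004 and 0.018 m and angle between the x axis of wedge and the x axis of plate, either way round below 0.12 rad and (contact force between wedge and pot above 3 N or contact force between wedge and jar1 above 3 N or contact force between wedge and jar2 above 3 N or contact force between wedge and jar3 above 3 N or contact force between wedge and block1 above 3 N or contact force between wedge and block2 above 3 N)), for 0.1 s.
At the end, for the whole second after the job is handed in: Undersize balls in the pan, good balls in the pot, scoop hung level on the pan (within 30 mm, 20 mm sideways); pot and all jars upright in the row (within 20 mm of its centre line); wedge flat on the plate, straight in the gap, within 20 mm of its depth at a full, closed-up row; all at rest (all of step 2 and x of bit1 in the frame of pan between -0.042 and 0.042 m and y of bit1 in the frame of pan between -0.083 and 0.083 m and z of bit1 in the frame of pan between 0 and 0.03 m and x of bit2 in the frame of pan between -0.042 and 0.042 m and y of bit2 in the frame of pan between -0.083 and 0.083 m and z of bit2 in the frame of pan between 0 and 0.03 m and x of bit3 in the frame of pan between -0.042 and 0.042 m and y of bit3 in the frame of pan between -0.083 and 0.083 m and z of bit3 in the frame of pan between 0 and 0.03 m and x of pot in the frame of plate between -0.02 and 0.02 m and y of pot in the frame of plate between -0.098 and 0.098 m and z of pot in the frame of plate between 0.004 and 0.018 m and angle between each of pot, jar1, jar2, jar3, wedge, scoop's own z axis and vertical below 0.1 rad and x of jar1 in the frame of plate between -0.02 and 0.02 m and y of jar1 in the frame of plate between -0.098 and 0.098 m and z of jar1 in the frame of plate between 0.004 and 0.018 m and x of jar2 in the frame of plate between -0.02 and 0.02 m and y of jar2 in the frame of plate between -0.098 and 0.098 m and z of jar2 in the frame of plate between 0.004 and 0.018 m and x of jar3 in the frame of plate between -0.02 and 0.02 m and y of jar3 in the frame of plate between -0.098 and 0.098 m and z of jar3 in the frame of plate between 0.004 and 0.018 m and x of wedge in the frame of plate between -0.08 and -0.04 m and y of wedge in the frame of plate between -0.118 and -0.1 m and z of wedge in the frame of plate between 0.004 and 0.018 m and angle between the x axis of wedge and the x axis of plate, either way round below 0.12 rad and y of scoop in the frame of pan between -0.03 and 0.03 m and x of scoop in the frame of pan between -0.02 and 0.02 m and z of scoop in the frame of pan between 0.042 and 0.058 m and linear speed of each of wedge, pot, scoop below 0.02 m/s); the robot touches nothing.
It fails at once if the dropper bottle is shoved more than 40 mm (distance of dropper from where it was at the start of the episode above 0.04 m).
It fails at once if the spatula is shoved more than 40 mm (distance of spatula from where it was at the start of the episode above 0.04 m).
Of jar1, jar2, jar3 only 1 to 3 are there at a start; the rules pass over those that are not, and their reading is None.
Of ball3, ball4 only 1 to 2 are there at a start; the rules pass over those that are not, and their reading is None.
At some moment in a run one of jar1, jar2, jar3, block1, block2, wedge may be knocked a few centimetres aside while the robot is not near it.
It also fails if it takes over 208 s, if anything falls off the work surface, if the arm or the gripper's body presses on something with over 40 N, if the wrist force passes 120 N, or if a joint passes its speed limit or range.

## Robot

A 6-joint arm with a two-finger parallel gripper is mounted at the origin on the work surface. World frame = base frame: x ahead of the robot, y to its left, z up, the work surface at z = 0. Lengths are in m, angles in degrees, forces in N, time in s.
With the tool pointing down it reaches from about 0.375 to 0.925 m from the base axis. Payload 5.7 kg.
Tool frame: the origin (TCP) lies midway between the tips of the shut fingers; the grasp point (between the pads) lies 19 mm behind it; z points along the fingers, y is the line along which they close (so a half turn about z gives the same grasp; the last joint's range is limited). The gripper opens to 88 mm and grips with 3 to 60 N. Pads are 20 mm wide; open, the fingers measure 115 mm over their backs; the gripper's body (75 mm by 178 mm) begins 61 mm behind the grasp point.
Start: joints at [69.952, 20.558, 86.54, -0, 72.909, -6.595], TCP at [0.14, 0.584, 0.223] pointing down, gripper open.
Joint ranges: [-170.27, 170.27], [-57.76, 135], [12.27, 136.19], [-55.21, 235.2], [11.17, 155.16], [-170.74, 170.74]. Speed limits (degrees/s): [136.94, 136.94, 180, 180, 180, 180].

## Interface

Orientations are given as a 3x3 rotation matrix whose columns are the frame's x, y, z axes.
In Python, from plant import ctrl gives the robot as it stands. The module is installed in compiled form; this text tells all that it offers.
- The arm moves only by the tool apply_moves, never from a script. Its argument "increments" is a list of rows, each an object of numbers: "tx", "ty", "tz": the shift along the world's x, y, z in units of 40 mm (1.0 is 40 mm); "rx", "ry", "rz": the turn, a rotation vector about the world's x, y, z in rad. In form: [{"tx": .., "ty": .., "tz": .., "rx": .., "ry": .., "rz": ..}, ...]. A call has exactly 10 rows; each row shifts and turns the commanded pose from where the row before left it; what a row does not reach is not made up. A row lasts 1/8 s, in which the tool goes at most 62.5 mm and 10.7 degrees, less where a joint would pass 70% of its speed; a pose out of reach is approached as far as the arm can. A call is refused whole if a number of a shift passes 1 or a number of a turn 0.188, either way. A call with a gripper value outside its range is refused whole. "jaw" is the finger opening in mm, from 0 to 87.8, set as the call begins (left out, the last holds). The fingers move at their own pace and stop on an object; "grip_force" is the grip in N (left out, the last holds). Time passes only in rows, so rows that do not move let the fingers close, or fill a call up. It gives the time, the measured TCP pose, the force, the opening and the grip force at its end, in the units of the state.
- ctrl.state(): the state, without advancing time (a new reading comes with each control period).
- ctrl.get_image(name): name is "scene" or "side" or "wrist"; returns the picture (480x640x3 uint8, red, green, blue); there is no depth.
- ctrl.camera_params(name): a dict with "fx", "fy", "cx", "cy" (pixels), "R" (3x3) and "t" (3): a world point X has camera coordinates R X + t; the wrist camera has in their place "mount" (4x4, takes a point from camera to tool coordinates, whose origin is the TCP and whose axes are the flange's). Camera axes: x right, y down, z forward; pixel columns grow to the right and rows downward; lengths in m; the calibration is good to about 2 mm. A picture is of the moment at which its call begins: read the wrist's pose just before it. camera_params takes no time and is no camera call.
- ctrl.finish_job(): hands the job in; it is judged then, once.
Trained networks look in the newest picture that a camera, given by its name, has taken for a name from the list of things; names that differ only in an ending like _2 or _b are one class to them, and where a whole thing is asked for, a point or a joint stands for the part that bears it (a point fixed in the world has none). Each returns a list of dicts, best first, with "conf" (0 to 1); they miss things now and then, are a little off and sometimes report something else, mostly with a low value. They report only what shows in the picture. A call takes as long as a camera call. They do not tell look-alikes from the thing itself.
- ctrl.regions_of(camera, name): "mask" (480x640 bool, what is visible of it) and "rect" ([left, top, right, bottom] in pixels, round what is visible of it).
The state is a dict: "t": time; "joint_positions": joint angles; "qd": joint speeds; "effort": joint torques, N m; "eef_pos": TCP position; "tcp_rot": TCP orientation; "wrist_force": force on the tool from outside, world axes, zero at the start; "wrist_torque": the same for the moment, N m; "grip_width": finger opening in m; "grip_force": force on a finger pad.
Only numpy, scipy, OpenCV 4.12 (cv2) and the standard library are available. Lean on these libraries where they do the work, as an engineer would, in place of code of your own. Each camera call takes 0.05 s, during which the arm holds its last target. There are 200 camera calls.

## Working session

There is one attempt and no reset: what is moved stays moved. The work goes in short steps, Python scripts to look and compute and a tool call to move; the robot and the scene stay as the last step left them, time stands still between calls to the robot, and variables do not carry over. Pictures are saved under pics/ and viewed, at most 14 in all, crops included, and the job is handed in when it is done.

Besides the shell and the picture viewer there is one more tool, called after "Request:" as name(argument=value, ...) on one line, values as JSON. apply_moves: Moves the arm, as the interface text tells. Its arguments: {"type":"object","properties":{"increments":{"type":"array","items":{"type":"object","properties":{"tx":{"type":"number"},"ty":{"type":"number"},"tz":{"type":"number"},"rx":{"type":"number"},"ry":{"type":"number"},"rz":{"type":"number"}}}},"jaw":{"type":"number"},"grip_force":{"type":"number"}},"required":["increments"]}

```bash
mkdir -p pics
cat > h.py <<'E'
import numpy as np, cv2
from plant import ctrl
def snap(cam,fn=None):
    im=ctrl.get_image(cam)
    if fn: cv2.imwrite('pics/'+fn,im[:,:,::-1])
    return im
def ray(cam,uv,st=None):
    p=ctrl.camera_params(cam)
    d=np.array([(uv[0]-p['cx'])/p['fx'],(uv[1]-p['cy'])/p['fy'],1.])
    if cam=='wrist':
        M=np.array(p['mount']); st=st or ctrl.state(); R=np.array(st['tcp_rot']); t=np.array(st['eef_pos'])
        return R@M[:3,3]+t, R@M[:3,:3]@d
    R=np.array(p['R']);t=np.array(p['t'])
    return -R.T@t, R.T@d
def atz(cam,uv,z,st=None):
    o,d=ray(cam,uv,st); return o+d*(z-o[2])/d[2]
def proj(cam,X,st=None):
    p=ctrl.camera_params(cam); X=np.array(X,float)
    if cam=='wrist':
        M=np.array(p['mount']); st=st or ctrl.state(); R=np.array(st['tcp_rot']); t=np.array(st['eef_pos'])
        c=M[:3,:3].T@(R.T@(X-t)-M[:3,3])
    else: c=np.array(p['R'])@X+np.array(p['t'])
    return np.array([p['fx']*c[0]/c[2]+p['cx'],p['fy']*c[1]/c[2]+p['cy']])
E
python3 - <<'E'
from h import *
np.set_printoptions(precision=4,suppress=True)
for c in('scene','side'):
    snap(c,c+'0.png'); o,d=ray(c,(320,240)); print(c,o,d)
    for n in ['plate','wedge','pan','scoop','scoop_handle','pot','jar1','block1','dropper','spatula','ball1','bit1']:
        print(n,[(round(r['conf'],2),[int(v) for v in r['rect']]) for r in ctrl.regions_of(c,n)][:5])
s=ctrl.state();print(s['t'],s['eef_pos'],s['tcp_rot'],s['wrist_force'])
print(ctrl.camera_params('wrist'))
E
```

```text
scene [0.7868 0.4691 1.0115] [-0.2142 -0.491  -0.8447]
plate [(0.97, [238, 166, 339, 278]), (0.55, [274, 302, 303, 337])]
wedge [(0.24, [238, 166, 341, 279])]
pan [(0.6, [312, 307, 395, 401])]
scoop [(0.92, [321, 313, 386, 382]), (0.57, [501, 340, 572, 413])]
scoop_handle [(0.78, [497, 338, 572, 412]), (0.72, [317, 315, 392, 385])]
pot [(0.87, [351, 259, 395, 305]), (0.26, [433, 401, 478, 442]), (0.15, [357, 346, 364, 356])]
jar1 [(0.88, [383, 429, 414, 470]), (0.79, [434, 402, 477, 443]), (0.57, [409, 304, 440, 339]), (0.47, [247, 127, 298, 162])]
block1 [(0.93, [433, 348, 472, 388]), (0.68, [270, 303, 304, 338])]
dropper [(0.52, [258, 347, 274, 368])]
spatula [(0.63, [245, 126, 298, 160]), (0.37, [236, 167, 336, 275])]
ball1 [(0.46, [352, 357, 360, 367]), (0.41, [364, 358, 371, 368]), (0.39, [357, 348, 365, 358])]
bit1 []
side [-0.3406 -0.97    0.8791] [ 0.5718  0.6226 -0.5345]
plate [(0.6, [325, 244, 457, 326])]
wedge [(0.8, [310, 268, 349, 313])]
pan [(0.66, [257, 200, 326, 236])]
scoop [(0.97, [266, 173, 318, 221]), (0.84, [138, 191, 177, 246]), (0.48, [343, 186, 353, 210])]
sco
[... 240 characters left out ...]
0, 184, 226, 209])]
block1 [(0.86, [332, 213, 359, 237]), (0.64, [204, 205, 229, 237])]
dropper [(0.79, [345, 189, 351, 210])]
spatula [(0.81, [433, 326, 481, 376]), (0.29, [342, 189, 353, 210])]
ball1 [(0.56, [234, 176, 257, 203]), (0.22, [265, 171, 319, 224])]
bit1 []
1.3 [0.1396 0.5835 0.2226] [[-0.9726  0.2326 -0.    ]
 [ 0.2326  0.9726 -0.0001]
 [ 0.     -0.0002 -1.    ]] [-0.4117 -0.689  -0.0073]
{'fx': 362.61585558630196, 'fy': 362.61585558630196, 'cx': 317.1881177689132, 'cy': 239.80058605529862, 'mount': array([[-0.0006, -0.9665, -0.2566,  0.0678],
       [ 1.    , -0.0005, -0.0003, -0.0004],
       [ 0.0001, -0.2566,  0.9665, -0.1625],
       [ 0.    ,  0.    ,  0.    ,  1.    ]])}
```

View pics/scene0.png

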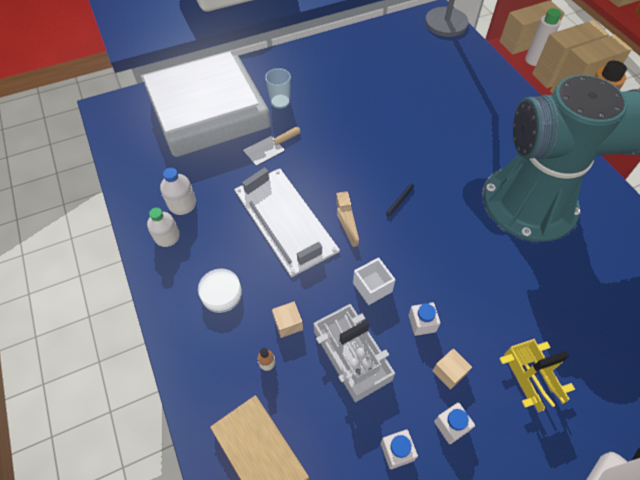

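View pics/side0.png

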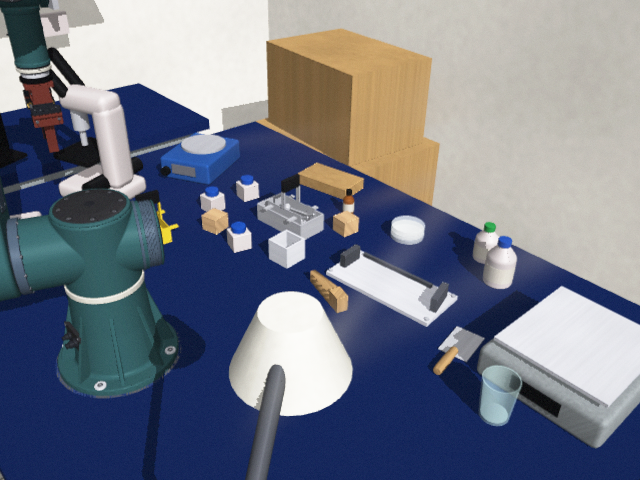

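Scene shows plate (287,222), wedge (347,218), pot (374,282), jars (425,317), (455,422), (400,449), blocks (287,320), (453,368), steel scoop on pan (352,352); look-alikes: yellow scoop (536,373), white dish (219,290), reagent bottles (163,228)/(177,193), plywood board (258,450). I choose the steel scoop and the three blue-capped jars.

Run:
```python
from h import *
np.set_printoptions(precision=3,suppress=True)
P=dict(plate=((287,222),.01),sqA=((309,249),.046),slB=((256,179),.046),rail=((262,240),.02),wedge=((347,218),.03),pot=((374,273),.058),j1=((427,312),.064),j2=((458,419),.064),j3=((401,446),.064),b1=((287,314),.044),b2=((454,362),.044),pan=((352,352),.05),yel=((536,373),.05),dropper=((266,354),.07),spat=((275,145),.01))
for k,(uv,z) in P.items(): print(k,atz('scene',uv,z))
snap('wrist','w0.png')
```

```text
plate [ 0.584 -0.194  0.01 ]
sqA [ 0.575 -0.081  0.046]
slB [ 0.612 -0.322  0.046]
rail [ 0.659 -0.164  0.02 ]
wedge [ 0.453 -0.131  0.03 ]
pot [0.473 0.041 0.058]
j1 [0.419 0.171 0.064]
j2 [0.477 0.379 0.064]
j3 [0.595 0.375 0.064]
b1 [0.68  0.045 0.044]
b2 [0.418 0.28  0.044]
pan [0.594 0.178 0.05 ]
yel [0.286 0.368 0.05 ]
dropper [0.752 0.117 0.07 ]
spat [ 0.518 -0.44   0.01 ]
```

View pics/w0.png

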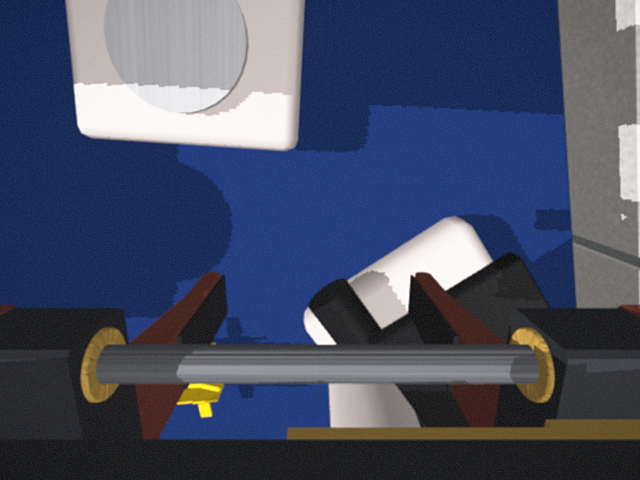

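The wrist picture shows the neighbouring scale and arm, only the yellow scoop tip at (200,390); nothing of the job, so I fly over the scene.

Request:
apply_moves(increments=[{"tx": 1,"ty": -0.9,"tz": 0.3,"rz": 0.0234},{"tx": 1,"ty": -0.9,"tz": 0.3,"rz": 0.0234},{"tx": 1,"ty": -0.9,"tz": 0.3,"rz": 0.0234},{"tx": 1,"ty": -0.9,"tz": 0.3,"rz": 0.0234},{"tx": 1,"ty": -0.9,"tz": 0.3,"rz": 0.0234},{"tx": 1,"ty": -0.9,"tz": 0.3,"rz": 0.0234},{"tx": 1,"ty": -0.9,"tz": 0.3,"rz": 0.0234},{"tx": 1,"ty": -0.9,"tz": 0.3,"rz": 0.0234},{"tx": 1,"ty": -0.9,"tz": 0.3,"rz": 0.0234},{"tx": 1,"ty": -0.9,"tz": 0.3,"rz": 0.0234}])

```text
invalid input at $.increments[0]: expected keys tx, ty, tz, rx, ry, rz
```

Request:
apply_moves(increments=[{"tx": 0.4,"ty": -0.5},{"tx": 0.4,"ty": -0.5},{"tx": 0.3,"ty": -0.5},{"tx": 0.2},{},{},{},{},{},{}])

```text
invalid input at $.increments[0]: expected keys tx, ty, tz, rx, ry, rz
```

Run:
```python
from h import *
s=ctrl.state();print(s['t'],s['eef_pos'],s['tcp_rot'])
im=snap('wrist','w1.png')
for n in ['plate','wedge','pan','scoop','scoop_handle','pot','jar1','block1','dropper','ball1','bit1']:
    print(n,[(round(r['conf'],2),[int(v) for v in r['rect']]) for r in ctrl.regions_of('wrist',n)][:5])
```

```text
1.35 [0.13958323 0.58349137 0.22260534] [[-9.72572560e-01  2.32599688e-01 -3.12057330e-05]
 [ 2.32599690e-01  9.72572548e-01 -1.54941120e-04]
 [-5.68941680e-06 -1.57949925e-04 -9.99999988e-01]]
plate []
wedge []
pan []
scoop [(0.85, [179, 382, 224, 419])]
scoop_handle [(0.81, [175, 380, 226, 417])]
pot []
jar1 []
block1 []
dropper []
ball1 []
bit1 []
```

View pics/w1.png

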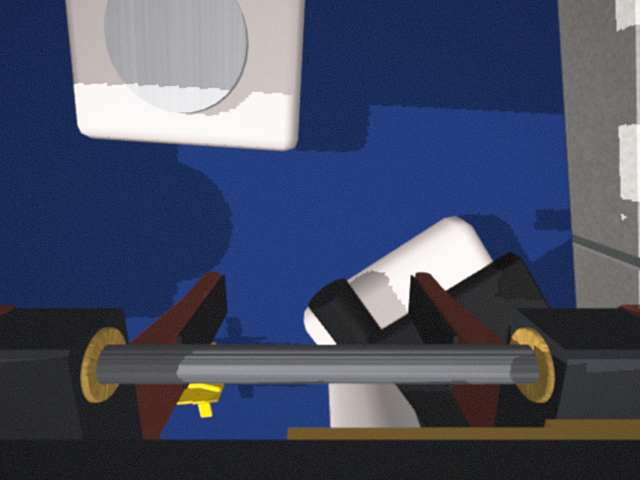

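Same view as before: all six keys are needed in every row.

Request:
apply_moves(increments=[{"tx": 1,"ty": -0.9,"tz": 0.3,"rx": 0,"ry": 0,"rz": 0.0234},{"tx": 1,"ty": -0.9,"tz": 0.3,"rx": 0,"ry": 0,"rz": 0.0234},{"tx": 1,"ty": -0.9,"tz": 0.3,"rx": 0,"ry": 0,"rz": 0.0234},{"tx": 1,"ty": -0.9,"tz": 0.3,"rx": 0,"ry": 0,"rz": 0.0234},{"tx": 1,"ty": -0.9,"tz": 0.3,"rx": 0,"ry": 0,"rz": 0.0234},{"tx": 1,"ty": -0.9,"tz": 0.3,"rx": 0,"ry": 0,"rz": 0.0234},{"tx": 1,"ty": -0.9,"tz": 0.3,"rx": 0,"ry": 0,"rz": 0.0234},{"tx": 1,"ty": -0.9,"tz": 0.3,"rx": 0,"ry": 0,"rz": 0.0234},{"tx": 1,"ty": -0.9,"tz": 0.3,"rx": 0,"ry": 0,"rz": 0.0234},{"tx": 1,"ty": -0.9,"tz": 0.3,"rx": 0,"ry": 0,"rz": 0.0234}])

```text
t: 3.2
eef_pos: [0.5407, 0.2221, 0.3432]
tcp_rot: [[-1.0, 0.0, 0.0], [0.0, 1.0, 0.0], [-0.0, 0.0, -1.0]]
wrist_force: [1.2, 0.2, -0.0]
grip_width: 0.0878
grip_force: 0.0
```

Request:
apply_moves(increments=[{"tx": 0.5,"ty": -0.5,"tz": 0,"rx": 0,"ry": 0,"rz": 0},{"tx": 0.5,"ty": -0.5,"tz": 0,"rx": 0,"ry": 0,"rz": 0},{"tx": 0.5,"ty": -0.5,"tz": 0,"rx": 0,"ry": 0,"rz": 0},{"tx": 0.5,"ty": -0.5,"tz": 0,"rx": 0,"ry": 0,"rz": 0},{"tx": 0,"ty": 0,"tz": 0,"rx": 0,"ry": 0,"rz": 0},{"tx": 0,"ty": 0,"tz": 0,"rx": 0,"ry": 0,"rz": 0},{"tx": 0,"ty": 0,"tz": 0,"rx": 0,"ry": 0,"rz": 0},{"tx": 0,"ty": 0,"tz": 0,"rx": 0,"ry": 0,"rz": 0},{"tx": 0,"ty": 0,"tz": 0,"rx": 0,"ry": 0,"rz": 0},{"tx": 0,"ty": 0,"tz": 0,"rx": 0,"ry": 0,"rz": 0}])

```text
t: 4.45
eef_pos: [0.6195, 0.1437, 0.3427]
tcp_rot: [[-1.0, 0.001, 0.0], [0.001, 1.0, -0.0], [-0.0, -0.0, -1.0]]
wrist_force: [-0.0, -0.6, 0.3]
grip_width: 0.0878
grip_force: 0.0
```

Run:
```python
from h import *
s=ctrl.state();print(s['t'],s['eef_pos'],s['tcp_rot'])
im=snap('wrist','w2.png')
for n in ['plate','wedge','pan','scoop','scoop_handle','pot','jar1','block1','dropper','ball1','bit1']:
    print(n,[(round(r['conf'],2),[int(v) for v in r['rect']]) for r in ctrl.regions_of('wrist',n)][:5])
```

```text
4.45 [0.61947777 0.14366842 0.34273794] [[-9.99999852e-01  5.27096176e-04  1.37637843e-04]
 [ 5.27083786e-04  9.99999857e-01 -9.00434236e-05]
 [-1.37685285e-04 -8.99708636e-05 -9.99999986e-01]]
plate [(0.64, [0, 110, 173, 227])]
wedge [(0.75, [20, 31, 153, 81]), (0.75, [348, 174, 366, 193])]
pan [(0.91, [268, 131, 408, 216])]
scoop [(0.91, [282, 127, 390, 224]), (0.61, [359, 154, 380, 172])]
scoop_handle [(0.72, [286, 126, 393, 228]), (0.16, [0, 108, 176, 224])]
pot [(0.68, [201, 39, 269, 112])]
jar1 [(0.96, [479, 52, 542, 104]), (0.88, [311, 0, 365, 60]), (0.73, [466, 158, 525, 201]), (0.47, [285, 129, 394, 225])]
block1 [(0.93, [224, 222, 271, 266]), (0.78, [408, 3, 466, 63])]
dropper [(0.64, [282, 275, 309, 312]), (0.62, [283, 131, 388, 221]), (0.36, [347, 158, 359, 177])]
ball1 [(0.66, [21, 30, 155, 80]), (0.52, [361, 155, 377, 171]), (0.49, [350, 174, 368, 192]), (0.48, [347, 156, 360, 178])]
bit1 [(0.63, [375, 159, 382, 164]), (0.57, [375, 179, 383, 184]), (0.41, [284, 127, 386, 223]), (0.38, [369, 176, 376, 184])]
```

View pics/w2.png

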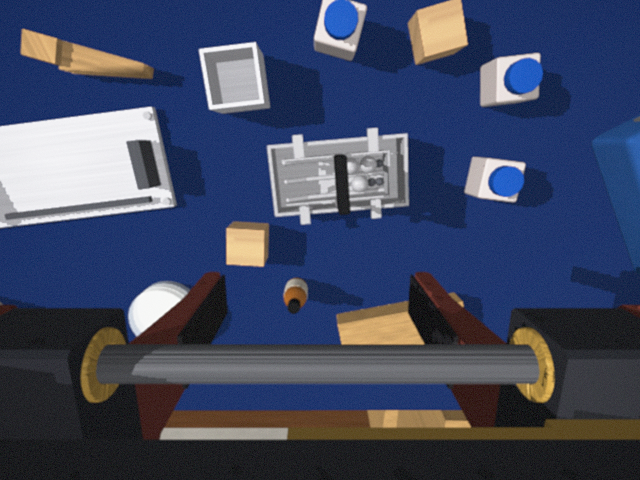

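Wrist view: pot (235,77), jars (340,27), (512,78), (497,180), blocks (248,243), (437,30), scoop on pan (340,178) with black handle, mouth left, balls right; wedge (88,55) thin end right; square stop (145,163). Now fit poses from silhouettes.

```bash
cat >> h.py <<'E'
from scipy.optimize import minimize
def box(lx,ly,z0,z1,cx=0,cy=0): return [(cx+a*lx/2,cy+b*ly/2,z) for a in(-1,1) for b in(-1,1) for z in(z0,z1)]
cyl=lambda r,z0,z1:[(r*np.cos(a),r*np.sin(a),z) for a in np.linspace(0,6.28,24) for z in(z0,z1)]
SH=dict(pot=box(.064,.064,0,.058),jar=box(.05,.05,0,.048)+cyl(.019,.048,.064),block=box(.05,.05,0,.044),pan=box(.088,.17,0,.05),
 wedge=box(.04,.028,0,.04)+[(.018,.014,0),(.018,.014,.03),(.018,-.018,0),(.018,-.018,.03),(.115,.014,0),(.115,.014,.03),(.115,.001,0),(.115,.001,.03)],
 plate=box(.13,.29,0,.01,-.005),sq=box(.06,.012,.01,.046,0,.125))
def fit(shape,cam,mask,x0,yaws,st=None,z=0):
    S=np.array(SH[shape]); p=ctrl.camera_params(cam)
    if cam=='wrist':
        M=np.array(p['mount']); st=st or ctrl.state(); R=np.array(st['tcp_rot']); t=np.array(st['eef_pos'])
        Rc=(R@M[:3,:3]).T; tc=-Rc@(R@M[:3,3]+t)
    else: Rc,tc=np.array(p['R']),np.array(p['t'])
    c=np.argwhere(mask)[:,::-1]; K=8
    m=np.zeros((480*3,640*3),np.uint8); lo=c.min(0)-20
    def ras(h):
        a=np.zeros((400,600),np.uint8); cv2.fillConvexPoly(a,np.round((h-lo+.5)*K*2).astype(np.int32),255,cv2.LINE_AA,3); return a
    H=cv2.convexHull(c.astype(np.float32))[:,0]; T=ras(H)
    def cost(v):
        cy,sy=np.cos(v[2]),np.sin(v[2]); X=np.c_[v[0]+cy*S[:,0]-sy*S[:,1],v[1]+sy*S[:,0]+cy*S[:,1],S[:,2]+z]
        q=X@Rc.T+tc; uv=np.c_[p['fx']*q[:,0]/q[:,2]+p['cx'],p['fy']*q[:,1]/q[:,2]+p['cy']].astype(np.float32)
        return cv2.absdiff(ras(cv2.convexHull(uv)[:,0]),T).sum()/T.sum()
    best=min((minimize(cost,[x0[0],x0[1],y],method='Nelder-Mead',options=dict(initial_simplex=[[x0[0],x0[1],y],[x0[0]+.02,x0[1],y],[x0[0],x0[1]+.02,y],[x0[0],x0[1],y+.25]],maxfev=300)) for y in yaws),key=lambda r:r.fun)
    return best.x,best.fun
def detect(cam,items,st=None,net=None):
    st=st or ctrl.state()
    for nm,shape,x0,yaws in items:
        c0=proj(cam,(x0[0],x0[1],.03),st); best=None
        for r in ctrl.regions_of(cam,{'jar':'jar1','block':'block1'}.get(shape,shape)):
            l,t,rr,b=r['rect']; 
            if l-8<c0[0]<rr+8 and t-8<c0[1]<b+8:
                x,f=fit(shape,cam,r['mask'],x0,yaws,st)
                if best is None or f<best[1]: best=(x,f,r['conf'],r['rect'])
        print(nm, None if best is None else (best[0][:2].round(4),np.degrees(best[0][2]).round(1),'cost',round(best[1],3),round(best[2],2),[int(v) for v in best[3]]))
E
python3 - <<'E'
from h import *
q=np.radians([-30,-10,10,30])
detect('wrist',[('pot','pot',(.473,.041),q),('j1','jar',(.419,.171),q),('j2','jar',(.477,.379),q),('j3','jar',(.595,.375),q),('b1','block',(.68,.045),q),('b2','block',(.418,.28),q),('pan','pan',(.594,.178),q),('wedge','wedge',(.44,-.15),np.radians([60,80,100]))])
st=ctrl.state(); im=snap('wrist')
c=im[125:230,270:410]; cv2.imwrite('pics/c1.png',cv2.resize(c,None,fx=5.5,fy=5.5,interpolation=cv2.INTER_CUBIC)[:,:,::-1])
E
```

```text
pot (array([0.477 , 0.0455]), np.float64(6.0), 'cost', np.float64(0.013), 0.68, [201, 39, 269, 112])
j1 (array([0.4204, 0.1683]), np.float64(75.7), 'cost', np.float64(0.085), 0.88, [311, 0, 365, 60])
j2 (array([0.4775, 0.3765]), np.float64(6.7), 'cost', np.float64(0.07), 0.96, [479, 52, 542, 104])
j3 (array([0.5958, 0.3726]), np.float64(-7.2), 'cost', np.float64(0.068), 0.73, [466, 158, 525, 201])
b1 (array([0.6836, 0.0475]), np.float64(-5.2), 'cost', np.float64(0.049), 0.93, [224, 222, 271, 266])
b2 (array([0.4237, 0.2854]), np.float64(15.5), 'cost', np.float64(0.025), 0.78, [408, 3, 466, 63])
pan (array([0.5901, 0.1695]), np.float64(4.7), 'cost', np.float64(0.009), 0.91, [268, 131, 408, 216])
wedge (array([ 0.4414, -0.1809]), np.float64(75.1), 'cost', np.float64(0.012), 0.75, [20, 31, 153, 81])
```

View pics/c1.png

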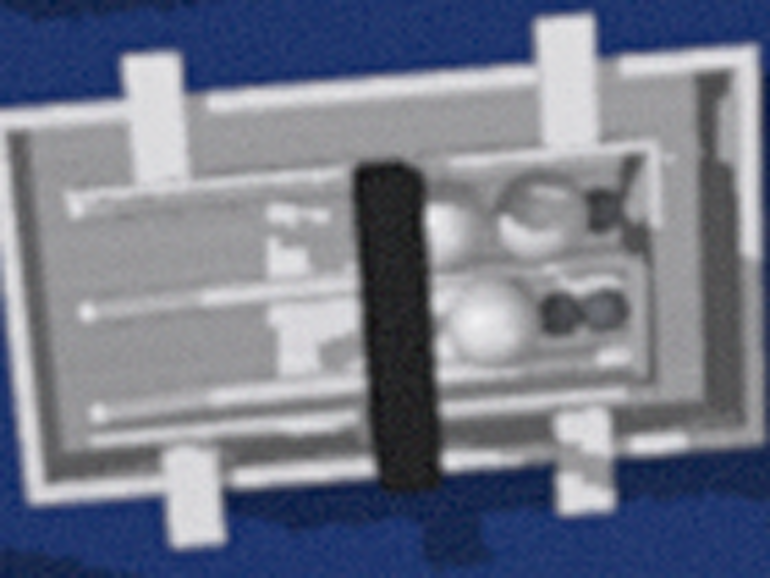

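Close crop confirms the steel scoop: black handle (400,330 in crop), three bright balls and three dark bits in the back (right), mouth to the left (−y). Measure the handle.

```bash
cat > plan.py <<'E'
from h import *
from scipy.spatial.transform import Rotation as Ro
def rows(dp,dr=(0,0,0),n=10):
    "print even increments for n rows"
    dp=np.array(dp)/.04/n; dr=np.array(dr)/n
    print(n,'rows: t',dp.round(3),'r',dr.round(4), '' if abs(dp).max()<=1 and np.linalg.norm(dp)*40<62 and np.linalg.norm(dr)<.186 else 'TOO BIG')
E
python3 - <<'E'
from plan import *
im=snap('wrist'); st=ctrl.state()
m=np.zeros((480,640),np.uint8); m[145:225,320:365]=(im[145:225,320:365].max(2)<45)
n,l,s,c=cv2.connectedComponentsWithStats(m); i=1+s[1:,4].argmax(); print(s[i],c[i])
r=cv2.minAreaRect(np.argwhere(l==i)[:,::-1].astype(np.float32)); print(r)
for z in (.144,.127): print(z,atz('wrist',c[i],z))
ya=np.radians(4.7); pc=np.array([.5901,.1695]); 
# predicted silhouette of handle for scoop at pan centre
R=np.array([[np.cos(ya),-np.sin(ya)],[np.sin(ya),np.cos(ya)]])
pts=np.array([proj('wrist',[*(pc+R@[a*.0295,b*.006]),z]) for a in(-1,1) for b in(-1,1) for z in(.11,.144)]); print(pts.min(0),pts.max(0))
E
```

```text
[335 155  15  60 608] [341.88651316 184.125     ]
((341.9933776855469, 184.40045166015625), (59.201927185058594, 11.37475299835205), 86.18592071533203)
0.144 [0.59053504 0.16693931 0.144     ]
0.127 [0.59236525 0.16808102 0.127     ]
[334.72703378 151.83978567] [352.28060666 213.44075883]
```

Request:
apply_moves(increments=[{"tx": -0.089,"ty": 0.077,"tz": -0.6,"rx": 0,"ry": 0,"rz": 0.0103},{"tx": -0.089,"ty": 0.077,"tz": -0.6,"rx": 0,"ry": 0,"rz": 0.0103},{"tx": -0.089,"ty": 0.077,"tz": -0.6,"rx": 0,"ry": 0,"rz": 0.0103},{"tx": -0.089,"ty": 0.077,"tz": -0.6,"rx": 0,"ry": 0,"rz": 0.0103},{"tx": -0.089,"ty": 0.077,"tz": -0.6,"rx": 0,"ry": 0,"rz": 0.0103},{"tx": -0.089,"ty": 0.077,"tz": -0.6,"rx": 0,"ry": 0,"rz": 0.0103},{"tx": -0.089,"ty": 0.077,"tz": -0.6,"rx": 0,"ry": 0,"rz": 0.0103},{"tx": -0.089,"ty": 0.077,"tz": -0.6,"rx": 0,"ry": 0,"rz": 0.0103},{"tx": 0,"ty": 0,"tz": -0.6,"rx": 0,"ry": 0,"rz": 0},{"tx": 0,"ty": 0,"tz": -0.47,"rx": 0,"ry": 0,"rz": 0}])

```text
t: 6.8
eef_pos: [0.5909, 0.1682, 0.1069]
tcp_rot: [[-0.997, -0.082, -0.001], [-0.082, 0.997, -0.0], [0.001, -0.0, -1.0]]
wrist_force: [-0.5, -0.0, -0.2]
grip_width: 0.0877
grip_force: 0.0
```

Request:
apply_moves(increments=[{"tx": 0,"ty": 0,"tz": 0,"rx": 0,"ry": 0,"rz": 0},{"tx": 0,"ty": 0,"tz": 0,"rx": 0,"ry": 0,"rz": 0},{"tx": 0,"ty": 0,"tz": 0,"rx": 0,"ry": 0,"rz": 0},{"tx": 0,"ty": 0,"tz": 0,"rx": 0,"ry": 0,"rz": 0},{"tx": 0,"ty": 0,"tz": 0,"rx": 0,"ry": 0,"rz": 0},{"tx": 0,"ty": 0,"tz": 0,"rx": 0,"ry": 0,"rz": 0},{"tx": 0,"ty": 0,"tz": 0,"rx": 0,"ry": 0,"rz": 0},{"tx": 0,"ty": 0,"tz": 0,"rx": 0,"ry": 0,"rz": 0},{"tx": 0,"ty": 0,"tz": 0,"rx": 0,"ry": 0,"rz": 0},{"tx": 0,"ty": 0,"tz": 0,"rx": 0,"ry": 0,"rz": 0}], jaw=0, grip_force=45)

```text
t: 8.05
eef_pos: [0.5911, 0.1682, 0.1078]
tcp_rot: [[-0.997, -0.082, 0.0], [-0.082, 0.997, 0.0], [-0.0, 0.0, -1.0]]
wrist_force: [0.2, 1.3, 0.7]
grip_width: 0.012
grip_force: 45.0
```

Request:
apply_moves(increments=[{"tx": 0,"ty": 0,"tz": 0.2,"rx": 0,"ry": 0,"rz": 0},{"tx": 0,"ty": 0,"tz": 0.2,"rx": 0,"ry": 0,"rz": 0},{"tx": 0,"ty": 0,"tz": 0.2,"rx": 0,"ry": 0,"rz": 0},{"tx": 0,"ty": 0,"tz": 0.2,"rx": 0,"ry": 0,"rz": 0},{"tx": 0,"ty": -0.067,"tz": 0,"rx": 0.0465,"ry": 0.0038,"rz": 0},{"tx": 0,"ty": -0.067,"tz": 0,"rx": 0.0465,"ry": 0.0038,"rz": 0},{"tx": 0,"ty": -0.067,"tz": 0,"rx": 0.0465,"ry": 0.0038,"rz": 0},{"tx": 0,"ty": -0.067,"tz": 0,"rx": 0.0465,"ry": 0.0038,"rz": 0},{"tx": 0,"ty": -0.067,"tz": 0,"rx": 0.0465,"ry": 0.0038,"rz": 0},{"tx": 0,"ty": -0.067,"tz": 0,"rx": 0.0465,"ry": 0.0038,"rz": 0}])

```text
t: 9.3
eef_pos: [0.5914, 0.1517, 0.1404]
tcp_rot: [[-0.997, -0.079, -0.022], [-0.082, 0.958, 0.276], [-0.001, 0.277, -0.961]]
wrist_force: [0.1, -0.3, -3.9]
grip_width: 0.0114
grip_force: 45.0
```

Request:
apply_moves(increments=[{"tx": 0,"ty": 0,"tz": 0,"rx": 0,"ry": 0,"rz": 0},{"tx": 0,"ty": 0,"tz": 0,"rx": 0,"ry": 0,"rz": 0},{"tx": 0.15,"ty": 0,"tz": 0,"rx": -0.05,"ry": 0,"rz": 0},{"tx": -0.15,"ty": 0,"tz": 0,"rx": 0.05,"ry": 0,"rz": 0},{"tx": -0.15,"ty": 0,"tz": 0,"rx": -0.05,"ry": 0,"rz": 0},{"tx": 0.15,"ty": 0,"tz": 0,"rx": 0.05,"ry": 0,"rz": 0},{"tx": 0.15,"ty": 0,"tz": 0,"rx": -0.05,"ry": 0,"rz": 0},{"tx": -0.15,"ty": 0,"tz": 0,"rx": 0.05,"ry": 0,"rz": 0},{"tx": 0,"ty": 0,"tz": 0,"rx": 0,"ry": 0,"rz": 0},{"tx": 0,"ty": 0,"tz": 0,"rx": 0,"ry": 0,"rz": 0}])

```text
t: 10.55
eef_pos: [0.5913, 0.1523, 0.14]
tcp_rot: [[-0.997, -0.079, -0.022], [-0.082, 0.958, 0.274], [-0.0, 0.275, -0.961]]
wrist_force: [0.1, -0.4, -3.2]
grip_width: 0.0119
grip_force: 45.0
```

Run:
```python
from h import *
s=ctrl.state();print(s['t'],s['eef_pos'],s['tcp_rot'],s['wrist_force'])
a=snap('wrist'); b=snap('scene'); c=snap('side')
q=lambda im,x0,y0,w,h,f: cv2.resize(im[y0:y0+h,x0:x0+w],(400,300),interpolation=cv2.INTER_CUBIC)
A=cv2.resize(a,(400,300)); g=np.vstack([np.hstack([A,q(b,290,270,133,100,3)]),np.hstack([q(b,310,290,100,75,3),q(c,240,160,100,75,3)])])
cv2.imwrite('pics/m1.png',g[:,:,::-1])
for cam in('scene','side','wrist'):
  for n in('ball1','bit1'): print(cam,n,[(round(r['conf'],2),[int(v) for v in r['rect']]) for r in ctrl.regions_of(cam,n)][:5])
```

```text
10.55 [0.5912631  0.15229879 0.14002755] [[-9.96658790e-01 -7.86075291e-02 -2.21836299e-02]
 [-8.16771666e-02  9.58149284e-01  2.74369806e-01]
 [-3.12303368e-04  2.75264975e-01 -9.61368346e-01]] [ 0.13531747 -0.37521537 -3.20713902]
scene ball1 [(0.45, [340, 332, 350, 343]), (0.38, [353, 330, 359, 344])]
scene bit1 []
side ball1 [(0.52, [296, 199, 303, 205])]
side bit1 [(0.58, [310, 270, 350, 312])]
wrist ball1 [(0.8, [273, 249, 303, 283]), (0.69, [253, 219, 290, 256]), (0.61, [291, 220, 304, 248])]
wrist bit1 []
```

View pics/m1.png

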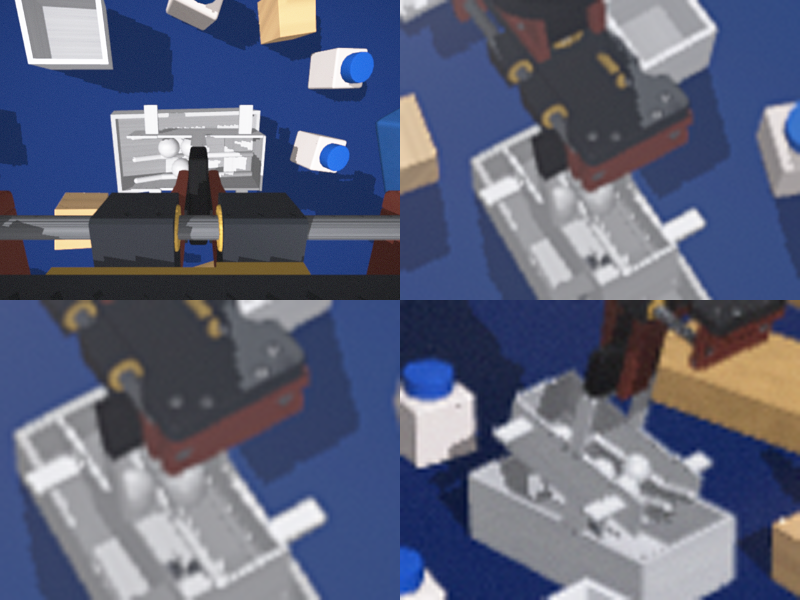

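Balls are at the bend (front). Dark blobs at scene pixel ≈(356,356): check whether they lie on the scoop floor or in the pan.

Run:
```python
from h import *
np.set_printoptions(precision=4,suppress=True)
s=ctrl.state(); R=np.array(s['tcp_rot']); t=np.array(s['eef_pos'])
# scoop axes: x=-tool y, z=-tool z ; origin = TCP + 58mm along tool z
Rs=np.c_[-R[:,1],np.cross(-R[:,2],-R[:,1]),-R[:,2]]; os_=t+.058*R[:,2]
im=snap('scene')
cv2.imwrite('pics/c2.png',cv2.resize(im[315:385,310:400],None,fx=8,fy=8,interpolation=cv2.INTER_CUBIC)[:,:,::-1])
pp=np.array([.5901,.1695]); ya=np.radians(4.7)
for uv in [(356,356),(352,357),(360,355)]:
    o,d=ray('scene',uv)
    a=Rs.T@(o-os_); b=Rs.T@d; k=(-.020-a[2])/b[2]; print(uv,'scoop',a+k*b)
    X=o+d*(.0095-o[2])/d[2]; e=X[:2]-pp; print('  pan',[e@[np.cos(ya),np.sin(ya)],e@[-np.sin(ya),np.cos(ya)]])
```

```text
(356, 356) scoop [-0.0218  0.0074 -0.02  ]
  pan [np.float64(-0.006973283308722503), np.float64(0.008278174636745269)]
(352, 357) scoop [-0.0194  0.015  -0.02  ]
  pan [np.float64(0.0013464246700032464), np.float64(0.006013990592805382)]
(360, 355) scoop [-0.0242 -0.0003 -0.02  ]
  pan [np.float64(-0.015312811477987022), np.float64(0.010547752687215205)]
```

View pics/c2.png

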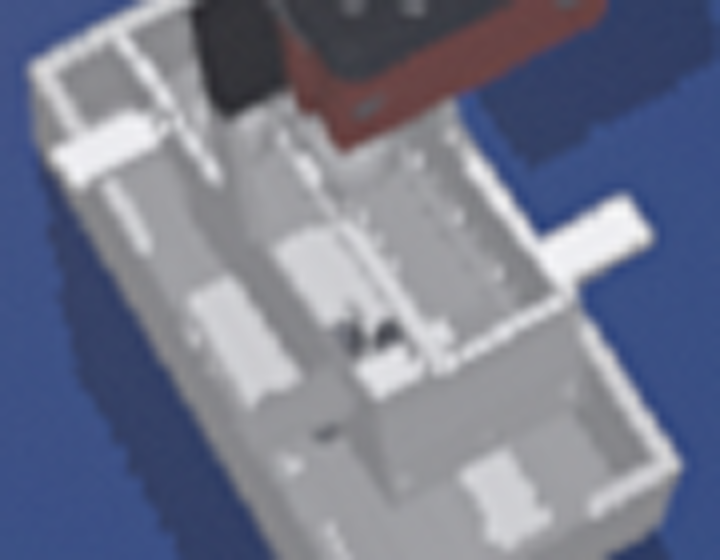

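Request:
apply_moves(increments=[{"tx": 0,"ty": 0,"tz": 0,"rx": 0.08,"ry": 0.007,"rz": 0},{"tx": 0.25,"ty": 0,"tz": 0,"rx": 0,"ry": 0,"rz": 0},{"tx": -0.25,"ty": 0,"tz": 0,"rx": 0,"ry": 0,"rz": 0},{"tx": -0.25,"ty": 0,"tz": 0,"rx": 0,"ry": 0,"rz": 0},{"tx": 0.25,"ty": 0,"tz": 0,"rx": 0,"ry": 0,"rz": 0},{"tx": 0,"ty": 0.15,"tz": 0,"rx": 0,"ry": 0,"rz": 0},{"tx": 0,"ty": -0.15,"tz": 0,"rx": 0,"ry": 0,"rz": 0},{"tx": 0,"ty": 0,"tz": 0,"rx": -0.08,"ry": -0.007,"rz": 0},{"tx": 0,"ty": 0,"tz": 0,"rx": 0,"ry": 0,"rz": 0},{"tx": 0,"ty": 0,"tz": 0,"rx": 0,"ry": 0,"rz": 0}])

```text
t: 12.3
eef_pos: [0.5909, 0.1521, 0.1398]
tcp_rot: [[-0.997, -0.079, -0.023], [-0.082, 0.958, 0.276], [0.0, 0.277, -0.961]]
wrist_force: [0.2, 0.3, -1.9]
grip_width: 0.012
grip_force: 45.0
```

Run:
```python
from h import *
s=ctrl.state();print(s['t'],s['eef_pos'],s['wrist_force']); R=np.array(s['tcp_rot']); t=np.array(s['eef_pos'])
Rs=np.c_[-R[:,1],np.cross(-R[:,2],-R[:,1]),-R[:,2]]; os_=t+.058*R[:,2]
old=cv2.imread('pics/c2.png')
im=snap('scene'); w=snap('wrist')
P=lambda x,y,z:(proj('scene',os_+Rs@np.array([x,y,z]))-[310,315])*8
for q in [(-.06,.027,0),(-.06,-.027,0),(-.06,.027,-.03),(-.06,-.027,-.03),(.04,.027,0),(.04,-.027,0),(-.06,0,-.022),(-.03,0,-.02),(0,0,-.018),(.03,0,-.015)]: print(q,P(*q).round())
a=cv2.resize(im[315:385,310:400],(400,311),interpolation=cv2.INTER_CUBIC)
W=cv2.resize(w[150:330,180:440],(400,277),interpolation=cv2.INTER_CUBIC)
W=np.vstack([W,np.zeros((34,400,3),np.uint8)])
cv2.imwrite('pics/c3.png',np.hstack([a,W])[:,:,::-1])
```

```text
12.3 [0.5909408  0.15209883 0.13976468] [ 0.19858415  0.33521791 -1.93560003]
(-0.06, 0.027, 0) [373. 438.]
(-0.06, -0.027, 0) [569. 327.]
(-0.06, 0.027, -0.03) [385. 506.]
(-0.06, -0.027, -0.03) [576. 396.]
(0.04, 0.027, 0) [167. 143.]
(0.04, -0.027, 0) [352.  44.]
(-0.06, 0, -0.022) [479. 433.]
(-0.03, 0, -0.02) [412. 338.]
(0, 0, -0.018) [348. 246.]
(0.03, 0, -0.015) [286. 156.]
```

View pics/c3.png

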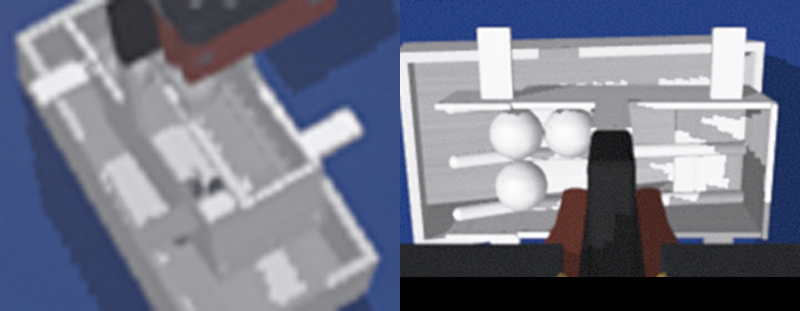

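Run:
```python
from h import *
s=ctrl.state(); R=np.array(s['tcp_rot']); t=np.array(s['eef_pos'])
Rs=np.c_[-R[:,1],np.cross(-R[:,2],-R[:,1]),-R[:,2]]; os_=t+.058*R[:,2]
S=lambda x,y,z:os_+Rs@np.array([x,y,z])
W=lambda X:((proj('wrist',X)-[180,150])*1.538+[400,0]).round()
C=lambda X:((proj('scene',X)-[310,315])*4.444).round()
for q in [(-.06,.025,.01),(-.06,-.025,.01),(-.06,.025,-.03),(-.06,-.025,-.03),(-.0218,.0074,-.02),(-.0242,0,-.02),(-.0194,.015,-.02)]: print(q,'wrist',W(S(*q)),'scene',C(S(*q)))
ya=np.radians(4.7)
for e in [(-.007,.0083),(.0013,.006),(-.0153,.0105)]:
    X=np.r_[[.5901,.1695]+np.array([[np.cos(ya),-np.sin(ya)],[np.sin(ya),np.cos(ya)]])@e,.0095]; print('pan',e,W(X),C(X))
for uv in [(515,133),(570,133),(520,186)]:
    o,d=ray('wrist',((uv[0]-400)/1.538+180,uv[1]/1.538+150)); a=Rs.T@(o-os_);b=Rs.T@d;print((a+b*(-.003-a[2])/b[2]).round(4))
```

```text
(-0.06, 0.025, 0.01) wrist [760. 226.] scene [208. 227.]
(-0.06, -0.025, 0.01) wrist [769. 106.] scene [310. 170.]
(-0.06, 0.025, -0.03) wrist [739. 192.] scene [217. 278.]
(-0.06, -0.025, -0.03) wrist [745.  88.] scene [316. 222.]
(-0.0218, 0.0074, -0.02) wrist [661. 163.] scene [204. 182.]
(-0.0242, 0, -0.02) wrist [667. 147.] scene [222. 177.]
(-0.0194, 0.015, -0.02) wrist [656. 179.] scene [187. 186.]
pan (-0.007, 0.0083) [592. 108.] [204. 182.]
pan (0.0013, 0.006) [589. 123.] [187. 187.]
pan (-0.0153, 0.0105) [596.  93.] [222. 178.]
[ 0.0407 -0.0108 -0.003 ]
[ 0.0179 -0.0108 -0.003 ]
[ 0.0396  0.0125 -0.003 ]
```

Scoop's back is empty in the wrist view, three good balls sit at the bend; the dark blobs fit the pan floor (x −7, y +8 mm). Carry to the pot and pour.

Request:
apply_moves(increments=[{"tx": 0,"ty": 0,"tz": 0.75,"rx": 0,"ry": 0,"rz": 0},{"tx": 0,"ty": 0,"tz": 0.75,"rx": 0,"ry": 0,"rz": 0},{"tx": -0.377,"ty": -0.136,"tz": -0.125,"rx": 0,"ry": 0,"rz": 0.003},{"tx": -0.377,"ty": -0.136,"tz": -0.125,"rx": 0,"ry": 0,"rz": 0.003},{"tx": -0.377,"ty": -0.136,"tz": -0.125,"rx": 0,"ry": 0,"rz": 0.003},{"tx": -0.377,"ty": -0.136,"tz": -0.125,"rx": 0,"ry": 0,"rz": 0.003},{"tx": -0.377,"ty": -0.136,"tz": -0.125,"rx": 0,"ry": 0,"rz": 0.003},{"tx": -0.377,"ty": -0.136,"tz": -0.125,"rx": 0,"ry": 0,"rz": 0.003},{"tx": -0.377,"ty": -0.136,"tz": -0.125,"rx": 0,"ry": 0,"rz": 0.003},{"tx": -0.377,"ty": -0.136,"tz": -0.125,"rx": 0,"ry": 0,"rz": 0.003}])

```text
t: 13.65
eef_pos: [0.4696, 0.1082, 0.1596]
tcp_rot: [[-0.994, -0.102, -0.029], [-0.106, 0.956, 0.275], [-0.0, 0.276, -0.961]]
wrist_force: [-0.6, -0.4, -3.5]
grip_width: 0.0118
grip_force: 45.0
```

Run:
```python
from h import *
s=ctrl.state();print(s['t'],s['eef_pos'])
R=np.array(s['tcp_rot']); t=np.array(s['eef_pos'])
print('mouth',t-.064*R[:,1]+.059*R[:,2])
w=snap('wrist'); 
for n in('ball1','pot'): print(n,[(round(r['conf'],2),[int(v) for v in r['rect']]) for r in ctrl.regions_of('wrist',n)][:4])
detect('wrist',[('pot','pot',(.477,.0455),[.1])])
```

```text
13.65 [0.46955251 0.10818871 0.15956604]
mouth [0.47434067 0.06322659 0.0851854 ]
ball1 [(0.82, [238, 218, 274, 254]), (0.63, [240, 250, 279, 286]), (0.59, [275, 220, 308, 252])]
pot [(0.6, [135, 185, 238, 293])]
pot (array([0.4767, 0.0453]), np.float64(6.4), 'cost', np.float64(0.02), 0.6, [135, 185, 238, 293])
```

Request:
apply_moves(increments=[{"tx": 0.006,"ty": -0.0555,"tz": 0.015,"rx": 0.0278,"ry": 0.003,"rz": 0},{"tx": 0.006,"ty": -0.0555,"tz": 0.015,"rx": 0.0278,"ry": 0.003,"rz": 0},{"tx": 0.006,"ty": -0.0555,"tz": 0.015,"rx": 0.0278,"ry": 0.003,"rz": 0},{"tx": 0.006,"ty": -0.0555,"tz": 0.015,"rx": 0.0278,"ry": 0.003,"rz": 0},{"tx": 0.006,"ty": -0.0555,"tz": 0.015,"rx": 0.0278,"ry": 0.003,"rz": 0},{"tx": 0.006,"ty": -0.0555,"tz": 0.015,"rx": 0.0278,"ry": 0.003,"rz": 0},{"tx": 0.006,"ty": -0.0555,"tz": 0.015,"rx": 0.0278,"ry": 0.003,"rz": 0},{"tx": 0.006,"ty": -0.0555,"tz": 0.015,"rx": 0.0278,"ry": 0.003,"rz": 0},{"tx": 0.006,"ty": -0.0555,"tz": 0.015,"rx": 0.0278,"ry": 0.003,"rz": 0},{"tx": 0.006,"ty": -0.0555,"tz": 0.015,"rx": 0.0278,"ry": 0.003,"rz": 0}])

```text
t: 15.1
eef_pos: [0.473, 0.0861, 0.1659]
tcp_rot: [[-0.994, -0.089, -0.056], [-0.105, 0.842, 0.529], [0.0, 0.532, -0.847]]
wrist_force: [-0.3, -0.4, -3.4]
grip_width: 0.012
grip_force: 45.0
```

Request:
apply_moves(increments=[{"tx": 0.006,"ty": -0.06,"tz": 0.008,"rx": 0.0278,"ry": 0.003,"rz": 0},{"tx": 0.006,"ty": -0.06,"tz": 0.008,"rx": 0.0278,"ry": 0.003,"rz": 0},{"tx": 0.006,"ty": -0.06,"tz": 0.008,"rx": 0.0278,"ry": 0.003,"rz": 0},{"tx": 0.006,"ty": -0.06,"tz": 0.008,"rx": 0.0278,"ry": 0.003,"rz": 0},{"tx": 0.006,"ty": -0.06,"tz": 0.008,"rx": 0.0278,"ry": 0.003,"rz": 0},{"tx": 0.006,"ty": -0.06,"tz": 0.008,"rx": 0.0278,"ry": 0.003,"rz": 0},{"tx": 0.006,"ty": -0.06,"tz": 0.008,"rx": 0.0278,"ry": 0.003,"rz": 0},{"tx": 0.006,"ty": -0.06,"tz": 0.008,"rx": 0.0278,"ry": 0.003,"rz": 0},{"tx": 0.006,"ty": -0.06,"tz": 0.008,"rx": 0.0278,"ry": 0.003,"rz": 0},{"tx": 0.006,"ty": -0.06,"tz": 0.008,"rx": 0.0278,"ry": 0.003,"rz": 0}])

```text
t: 16.35
eef_pos: [0.4753, 0.0621, 0.169]
tcp_rot: [[-0.994, -0.07, -0.079], [-0.106, 0.663, 0.741], [0.001, 0.745, -0.667]]
wrist_force: [0.1, -0.7, -2.4]
grip_width: 0.0119
grip_force: 45.0
```

Run:
```python
from h import *
s=ctrl.state();print(s['t'],s['eef_pos'],s['tcp_rot'],s['wrist_force'])
R=np.array(s['tcp_rot']); t=np.array(s['eef_pos'])
print('mouth',t-.064*R[:,1]+.059*R[:,2])
for c in('wrist','scene','side'):
    w=snap(c)
    for n in('ball1','pot'): print(c,n,[(round(r['conf'],2),[int(v) for v in r['rect']]) for r in ctrl.regions_of(c,n)][:4])
```

```text
16.35 [0.47534172 0.06213174 0.16903017] [[-9.94402198e-01 -6.98080388e-02 -7.93164985e-02]
 [-1.05657442e-01  6.63208608e-01  7.40939166e-01]
 [ 8.79874419e-04  7.45171913e-01 -6.66871836e-01]] [ 0.14688231 -0.71397162 -2.40889864]
mouth [0.47512976 0.0634018  0.08199373]
wrist ball1 [(0.79, [123, 249, 138, 277]), (0.79, [122, 216, 136, 245])]
wrist pot [(0.9, [81, 189, 220, 312])]
scene ball1 [(0.68, [432, 401, 473, 444])]
scene pot [(0.84, [354, 260, 394, 304]), (0.71, [313, 304, 395, 400])]
side ball1 [(0.56, [309, 272, 350, 310]), (0.2, [332, 212, 359, 239])]
side pot []
```

Request:
apply_moves(increments=[{"tx": 0,"ty": -0.06,"tz": 0.03,"rx": 0.04,"ry": 0.004,"rz": 0},{"tx": 0,"ty": -0.06,"tz": 0.03,"rx": 0.04,"ry": 0.004,"rz": 0},{"tx": 0,"ty": -0.06,"tz": 0.03,"rx": 0.04,"ry": 0.004,"rz": 0},{"tx": 0.1,"ty": 0,"tz": 0,"rx": 0,"ry": 0,"rz": 0},{"tx": -0.1,"ty": 0,"tz": 0,"rx": 0,"ry": 0,"rz": 0},{"tx": 0,"ty": 0,"tz": 0,"rx": 0,"ry": 0,"rz": 0},{"tx": 0,"ty": 0,"tz": 0,"rx": 0,"ry": 0,"rz": 0},{"tx": 0,"ty": 0,"tz": 0,"rx": 0,"ry": 0,"rz": 0},{"tx": 0,"ty": 0,"tz": 0,"rx": 0,"ry": 0,"rz": 0},{"tx": 0,"ty": 0,"tz": 0,"rx": 0,"ry": 0,"rz": 0}])

```text
t: 18.05
eef_pos: [0.4753, 0.0552, 0.1726]
tcp_rot: [[-0.994, -0.061, -0.087], [-0.106, 0.571, 0.814], [0.0, 0.819, -0.574]]
wrist_force: [1.0, 0.4, -2.0]
grip_width: 0.0114
grip_force: 45.0
```

Run:
```python
from h import *
s=ctrl.state();print(s['t'],s['eef_pos'],s['wrist_force'])
w=snap('wrist'); c=w[170:330,60:320]; cv2.imwrite('pics/p1.png',cv2.resize(c,None,fx=2.5,fy=2.5)[:,:,::-1])
print([(round(r['conf'],2),[int(v) for v in r['rect']]) for r in ctrl.regions_of('wrist','ball1')][:5])
```

```text
18.05 [0.47527008 0.05516791 0.17264527] [ 1.02685611  0.44350494 -2.04960365]
[(0.74, [130, 211, 163, 238]), (0.63, [116, 255, 124, 275]), (0.48, [112, 224, 117, 243])]
```

View pics/p1.png

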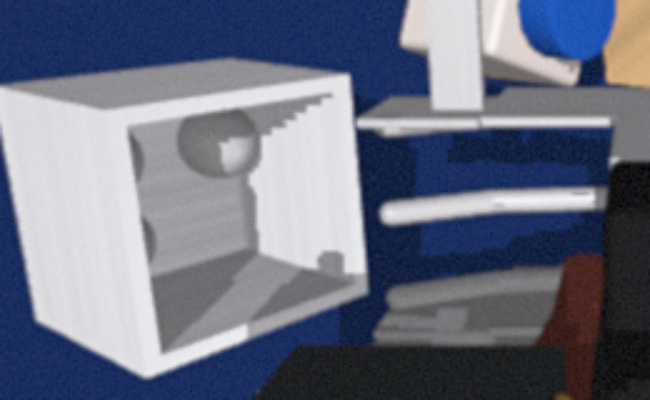

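Three balls are in the pot (one at (220,145), two at its left wall), scoop empty. Hang the scoop back.

Request:
apply_moves(increments=[{"tx": 0,"ty": 0,"tz": 0.75,"rx": 0,"ry": 0,"rz": 0},{"tx": 0,"ty": 0,"tz": 0.75,"rx": 0,"ry": 0,"rz": 0},{"tx": 0.362,"ty": 0.353,"tz": -0.15,"rx": -0.1193,"ry": -0.0127,"rz": 0},{"tx": 0.362,"ty": 0.353,"tz": -0.15,"rx": -0.1193,"ry": -0.0127,"rz": 0},{"tx": 0.362,"ty": 0.353,"tz": -0.15,"rx": -0.1193,"ry": -0.0127,"rz": 0},{"tx": 0.362,"ty": 0.353,"tz": -0.15,"rx": -0.1193,"ry": -0.0127,"rz": 0},{"tx": 0.362,"ty": 0.353,"tz": -0.15,"rx": -0.1193,"ry": -0.0127,"rz": 0},{"tx": 0.362,"ty": 0.353,"tz": -0.15,"rx": -0.1193,"ry": -0.0127,"rz": 0},{"tx": 0.362,"ty": 0.353,"tz": -0.15,"rx": -0.1193,"ry": -0.0127,"rz": 0},{"tx": 0.362,"ty": 0.353,"tz": -0.15,"rx": -0.1193,"ry": -0.0127,"rz": 0}])

```text
t: 19.4
eef_pos: [0.5909, 0.1687, 0.1848]
tcp_rot: [[-0.994, -0.105, 0.0], [-0.105, 0.994, -0.004], [0.0, -0.004, -1.0]]
wrist_force: [-0.8, -0.7, -2.7]
grip_width: 0.0116
grip_force: 45.0
```

Run:
```python
from plan import *
s=ctrl.state();t=np.array(s['eef_pos']); R=np.array(s['tcp_rot'])
ya=np.radians(4.7); T=np.array([[-np.cos(ya),-np.sin(ya),0],[-np.sin(ya),np.cos(ya),0],[0,0,-1]])
print(t,R.round(3)); rows(np.array([.5911,.1682,.108])-t,Ro.from_matrix(T@R.T).as_rotvec(),10)
```

```text
[0.59088673 0.16873282 0.18476514] [[-0.994 -0.105  0.   ]
 [-0.105  0.994 -0.004]
 [ 0.    -0.004 -1.   ]]
10 rows: t [ 0.001 -0.001 -0.192] r [ 0.0004 -0.     -0.0023]
```

Request:
apply_moves(increments=[{"tx": 0,"ty": 0,"tz": -0.3,"rx": 0.001,"ry": 0,"rz": -0.0057},{"tx": 0,"ty": 0,"tz": -0.3,"rx": 0.001,"ry": 0,"rz": -0.0057},{"tx": 0,"ty": 0,"tz": -0.3,"rx": 0.001,"ry": 0,"rz": -0.0057},{"tx": 0,"ty": 0,"tz": -0.3,"rx": 0.001,"ry": 0,"rz": -0.0057},{"tx": 0,"ty": 0,"tz": -0.2,"rx": 0,"ry": 0,"rz": 0},{"tx": 0,"ty": 0,"tz": -0.2,"rx": 0,"ry": 0,"rz": 0},{"tx": 0,"ty": 0,"tz": -0.15,"rx": 0,"ry": 0,"rz": 0},{"tx": 0,"ty": 0,"tz": -0.1,"rx": 0,"ry": 0,"rz": 0},{"tx": 0,"ty": 0,"tz": -0.06,"rx": 0,"ry": 0,"rz": 0},{"tx": 0,"ty": 0,"tz": 0,"rx": 0,"ry": 0,"rz": 0}])

```text
t: 20.65
eef_pos: [0.5912, 0.1682, 0.1083]
tcp_rot: [[-0.997, -0.083, 0.0], [-0.083, 0.997, 0.004], [-0.001, 0.004, -1.0]]
wrist_force: [-0.2, -0.1, -2.4]
grip_width: 0.0116
grip_force: 45.0
```

Request:
apply_moves(increments=[{"tx": 0,"ty": 0,"tz": 0,"rx": 0,"ry": 0,"rz": 0},{"tx": 0,"ty": 0,"tz": 0,"rx": 0,"ry": 0,"rz": 0},{"tx": 0,"ty": 0,"tz": 0,"rx": 0,"ry": 0,"rz": 0},{"tx": 0,"ty": 0,"tz": 0,"rx": 0,"ry": 0,"rz": 0},{"tx": 0,"ty": 0,"tz": 0.3,"rx": 0,"ry": 0,"rz": 0},{"tx": 0,"ty": 0,"tz": 0.5,"rx": 0,"ry": 0,"rz": 0},{"tx": 0,"ty": 0,"tz": 1,"rx": 0,"ry": 0,"rz": 0},{"tx": 0,"ty": 0,"tz": 1,"rx": 0,"ry": 0,"rz": 0},{"tx": 0,"ty": 0,"tz": 1,"rx": 0,"ry": 0,"rz": 0},{"tx": 0,"ty": 0,"tz": 1,"rx": 0,"ry": 0,"rz": 0}], jaw=87.8)

```text
t: 21.9
eef_pos: [0.591, 0.1681, 0.3026]
tcp_rot: [[-0.997, -0.083, 0.001], [-0.083, 0.997, 0.004], [-0.001, 0.004, -1.0]]
wrist_force: [0.7, -0.0, 0.3]
grip_width: 0.088
grip_force: 0.0
```

Request:
apply_moves(increments=[{"tx": -0.2,"ty": -0.9,"tz": 0,"rx": 0,"ry": 0,"rz": -0.008},{"tx": -0.2,"ty": -0.9,"tz": 0,"rx": 0,"ry": 0,"rz": -0.008},{"tx": -0.2,"ty": -0.9,"tz": 0,"rx": 0,"ry": 0,"rz": -0.008},{"tx": -0.2,"ty": -0.9,"tz": 0,"rx": 0,"ry": 0,"rz": -0.008},{"tx": -0.2,"ty": -0.9,"tz": 0,"rx": 0,"ry": 0,"rz": -0.008},{"tx": 0.2,"ty": -0.9,"tz": 0,"rx": 0,"ry": 0,"rz": -0.008},{"tx": 0.2,"ty": -0.5,"tz": 0,"rx": 0,"ry": 0,"rz": -0.008},{"tx": 0.2,"ty": -0.5,"tz": 0,"rx": 0,"ry": 0,"rz": -0.008},{"tx": 0.2,"ty": 0,"tz": 0,"rx": 0,"ry": 0,"rz": -0.008},{"tx": 0.2,"ty": 0,"tz": 0,"rx": 0,"ry": 0,"rz": -0.008}])

```text
t: 23.15
eef_pos: [0.5917, -0.0871, 0.3001]
tcp_rot: [[-1.0, -0.003, -0.0], [-0.003, 1.0, 0.005], [0.0, 0.005, -1.0]]
wrist_force: [-0.0, -1.1, -0.5]
grip_width: 0.0875
grip_force: 0.0
```

Request:
apply_moves(increments=[{"tx": 0.3,"ty": 0,"tz": 0,"rx": 0,"ry": 0,"rz": 0},{"tx": 0.3,"ty": 0,"tz": 0,"rx": 0,"ry": 0,"rz": 0},{"tx": 0.2,"ty": 0,"tz": 0,"rx": 0,"ry": 0,"rz": 0},{"tx": 0,"ty": 0,"tz": 0,"rx": 0,"ry": 0,"rz": 0},{"tx": 0,"ty": 0,"tz": 0,"rx": 0,"ry": 0,"rz": 0},{"tx": 0,"ty": 0,"tz": 0,"rx": 0,"ry": 0,"rz": 0},{"tx": 0,"ty": 0,"tz": 0,"rx": 0,"ry": 0,"rz": 0},{"tx": 0,"ty": 0,"tz": 0,"rx": 0,"ry": 0,"rz": 0},{"tx": 0,"ty": 0,"tz": 0,"rx": 0,"ry": 0,"rz": 0},{"tx": 0,"ty": 0,"tz": 0,"rx": 0,"ry": 0,"rz": 0}])

```text
t: 24.4
eef_pos: [0.6231, -0.0879, 0.3002]
tcp_rot: [[-1.0, -0.003, 0.0], [-0.003, 1.0, 0.004], [-0.0, 0.004, -1.0]]
wrist_force: [0.3, 0.8, 0.0]
grip_width: 0.0877
grip_force: 0.0
```

Run:
```python
from h import *
s=ctrl.state();print(s['t'],s['eef_pos'],s['tcp_rot'])
w=snap('wrist','v1.png')
q=np.radians([-30,-10,10,30])
detect('wrist',[('plate','plate',(.585,-.195),np.radians([-10,5,15])),('pot','pot',(.477,.0455),[.1]),('j1','jar',(.42,.168),q),('b1','block',(.683,.047),q),('pan','pan',(.59,.1695),[.08]),('wedge','wedge',(.44,-.18),np.radians([60,80]))])
for n in ('scoop','scoop_handle','ball1'): print(n,[(round(r['conf'],2),[int(v) for v in r['rect']]) for r in ctrl.regions_of('wrist',n)][:5])
```

```text
24.4 [ 0.62309997 -0.08790609  0.30023578] [[-9.99995615e-01 -2.94383556e-03  3.23159983e-04]
 [-2.94255823e-03  9.99988126e-01  3.88440226e-03]
 [-3.34591187e-04  3.88343430e-03 -9.99992403e-01]]
plate (array([ 0.5918, -0.2074]), np.float64(6.8), 'cost', np.float64(0.033), 0.71, [87, 102, 338, 235])
pot (array([0.477 , 0.0454]), np.float64(6.2), 'cost', np.float64(0.014), 0.93, [404, 25, 478, 108])
j1 (array([0.43  , 0.1657]), np.float64(20.9), 'cost', np.float64(0.444), 0.7, [515, 0, 600, 50])
b1 (array([0.6837, 0.0475]), np.float64(-4.3), 'cost', np.float64(0.034), 0.68, [399, 225, 452, 274])
pan (array([0.5897, 0.17  ]), np.float64(4.8), 'cost', np.float64(0.015), 0.67, [453, 131, 627, 214])
wedge (array([ 0.4414, -0.1808]), np.float64(75.1), 'cost', np.float64(0.012), 0.72, [206, 12, 336, 70])
scoop [(0.91, [480, 126, 616, 227]), (0.7, [623, 0, 639, 54]), (0.32, [451, 284, 494, 327])]
scoop_handle [(0.85, [482, 126, 621, 231])]
ball1 [(0.6, [420, 75, 431, 95]), (0.52, [440, 50, 459, 70]), (0.52, [419, 52, 430, 76])]
```

View pics/v1.png

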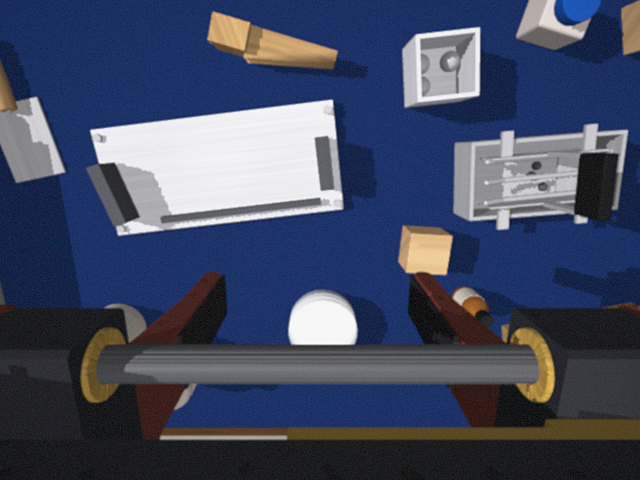

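View: bits lie in the pan, scoop hangs, three balls in the pot (418–460,50–95); plate corners (91,130),(331,100),(343,208),(121,235), wedge unmoved. Refine the plate with a white-pixel mask.

Run:
```python
from h import *
np.set_printoptions(precision=4,suppress=True)
st=ctrl.state(); im=snap('wrist').astype(int)
m=np.zeros((480,640),np.uint8); sub=im[85:250,70:360]
m[85:250,70:360]=(sub.min(2)>120)&(sub.max(2)-sub.min(2)<40)
n,l,s,c=cv2.connectedComponentsWithStats(m); i=1+s[1:,4].argmax(); print(s[i])
mm=cv2.morphologyEx((l==i).astype(np.uint8),cv2.MORPH_OPEN,np.ones((3,3)))
print(fit('plate','wrist',mm,(.59,-.2),np.radians([0,7,12]),st))
H=cv2.convexHull(np.argwhere(mm)[:,::-1].astype(np.float32)); q=cv2.approxPolyDP(H,6,True)[:,0]
W=np.array([atz('wrist',u,.01,st) for u in q]); print(q,W[:,:2],np.linalg.norm(np.roll(W,-1,0)-W,axis=1))
# dark pieces
d=np.zeros((480,640),np.uint8); d[85:250,70:360]=(sub.max(2)<110)&(sub.max(2)-sub.min(2)<25)
n,l,s,c=cv2.connectedComponentsWithStats(d)
for k in range(1,n):
    if s[k,4]>100: print(s[k],cv2.boxPoints(cv2.minAreaRect(np.argwhere(l==k)[:,::-1].astype(np.float32))).round(1).tolist())
```

```text
[   90   100   253   136 22898]
(array([ 0.5917, -0.2068,  0.1193]), np.float64(0.01473242281494052))
[[342. 208.]
 [118. 235.]
 [ 90. 130.]
 [332. 100.]] [[ 0.6338 -0.0565]
 [ 0.6694 -0.3436]
 [ 0.5403 -0.359 ]
 [ 0.5059 -0.0707]] [0.2893 0.1301 0.2903 0.1287]
[316 137  17  53 604] [[315.20001220703125, 137.89999389648438], [327.6000061035156, 136.60000610351562], [333.0, 187.89999389648438], [320.5, 189.1999969482422]]
[  87  163   53   64 1758] [[86.0, 167.8000030517578], [111.5999984741211, 156.0], [139.5, 216.3000030517578], [113.80000305175781, 228.1999969482422]]
[161 199 159  24 875] [[160.5, 216.10000610351562], [318.79998779296875, 197.0], [319.5, 203.5], [161.3000030517578, 222.60000610351562]]
```

Request:
apply_moves(increments=[{"tx": -0.365,"ty": 0.333,"tz": -0.25,"rx": -0.0039,"ry": 0,"rz": -0.1466},{"tx": -0.365,"ty": 0.333,"tz": -0.25,"rx": 0,"ry": 0,"rz": -0.1466},{"tx": -0.365,"ty": 0.333,"tz": -0.25,"rx": 0,"ry": 0,"rz": -0.1466},{"tx": -0.365,"ty": 0.333,"tz": -0.25,"rx": 0,"ry": 0,"rz": -0.1466},{"tx": -0.365,"ty": 0.333,"tz": -0.25,"rx": 0,"ry": 0,"rz": -0.1466},{"tx": -0.365,"ty": 0.333,"tz": -0.25,"rx": 0,"ry": 0,"rz": -0.1466},{"tx": -0.365,"ty": 0.333,"tz": -0.25,"rx": 0,"ry": 0,"rz": -0.1466},{"tx": -0.365,"ty": 0.333,"tz": -0.25,"rx": 0,"ry": 0,"rz": -0.1466},{"tx": -0.365,"ty": 0.333,"tz": -0.25,"rx": 0,"ry": 0,"rz": -0.1466},{"tx": -0.365,"ty": 0.333,"tz": -0.25,"rx": 0,"ry": 0,"rz": -0.1466}])

```text
t: 26.2
eef_pos: [0.4768, 0.0457, 0.2001]
tcp_rot: [[-0.103, 0.995, 0.0], [0.995, 0.103, -0.001], [-0.001, 0.0, -1.0]]
wrist_force: [0.4, -0.7, -0.3]
grip_width: 0.0881
grip_force: 0.0
```

```bash
cat >> plan.py <<'E'
PO=np.array([.5917,-.2068]); PY=.1193
def P2W(x,y): return PO+np.array([[np.cos(PY),-np.sin(PY)],[np.sin(PY),np.cos(PY)]])@[x,y]
def to(xyz,yawy,n=10):
    "tool y at yaw (deg), pointing down"
    s=ctrl.state();t=np.array(s['eef_pos']); R=np.array(s['tcp_rot']); a=np.radians(yawy)
    y=np.array([np.cos(a),np.sin(a),0]); z=np.array([0,0,-1.]); T=np.c_[np.cross(y,z),y,z]
    rows(np.array(xyz)-t,Ro.from_matrix(T@R.T).as_rotvec(),n)
E
python3 - <<'E'
from plan import *
s=ctrl.state();print(s['t'],s['eef_pos'],s['tcp_rot'],s['joint_positions'])
snap('wrist'); detect('wrist',[('pot','pot',(.477,.0455),[.1])])
to((.477,.0454,.028),6.2)
print(P2W(-2/1e3,.085))
E
```

```text
26.2 [0.47675031 0.0457027  0.200081  ] [[-1.02739849e-01  9.94708158e-01  4.51737003e-04]
 [ 9.94708044e-01  1.02740116e-01 -6.12909866e-04]
 [-6.56077956e-04  3.86376164e-04 -9.99999710e-01]] [-2.76827756e+00  1.19557839e+01  1.02710743e+02 -3.72308300e-02
  6.53059295e+01 -8.64970535e+00]
pot (array([0.4737, 0.0472]), np.float64(6.1), 'cost', np.float64(0.017), 0.57, [279, 179, 352, 263])
10 rows: t [ 0.006 -0.002 -0.428] r [ 0.     -0.0003  0.    ] 
[ 0.57959775 -0.1226422 ]
```

Request:
apply_moves(increments=[{"tx": 0,"ty": 0,"tz": -0.6,"rx": 0,"ry": 0,"rz": 0},{"tx": 0,"ty": 0,"tz": -0.6,"rx": 0,"ry": 0,"rz": 0},{"tx": 0,"ty": 0,"tz": -0.6,"rx": 0,"ry": 0,"rz": 0},{"tx": 0,"ty": 0,"tz": -0.6,"rx": 0,"ry": 0,"rz": 0},{"tx": 0,"ty": 0,"tz": -0.6,"rx": 0,"ry": 0,"rz": 0},{"tx": 0,"ty": 0,"tz": -0.6,"rx": 0,"ry": 0,"rz": 0},{"tx": 0,"ty": 0,"tz": -0.4,"rx": 0,"ry": 0,"rz": 0},{"tx": 0,"ty": 0,"tz": -0.2,"rx": 0,"ry": 0,"rz": 0},{"tx": 0,"ty": 0,"tz": -0.1,"rx": 0,"ry": 0,"rz": 0},{"tx": 0,"ty": 0,"tz": 0,"rx": 0,"ry": 0,"rz": 0}])

```text
t: 27.55
eef_pos: [0.4776, 0.0452, 0.0285]
tcp_rot: [[-0.108, 0.994, 0.001], [0.994, 0.108, -0.001], [-0.001, 0.001, -1.0]]
wrist_force: [0.3, -0.0, 0.2]
grip_width: 0.0881
grip_force: 0.0
```

Request:
apply_moves(increments=[{"tx": 0,"ty": 0,"tz": 0,"rx": 0,"ry": 0,"rz": 0},{"tx": 0,"ty": 0,"tz": 0,"rx": 0,"ry": 0,"rz": 0},{"tx": 0,"ty": 0,"tz": 0,"rx": 0,"ry": 0,"rz": 0},{"tx": 0,"ty": 0,"tz": 0,"rx": 0,"ry": 0,"rz": 0},{"tx": 0,"ty": 0,"tz": 0,"rx": 0,"ry": 0,"rz": 0},{"tx": 0,"ty": 0,"tz": 0.2,"rx": 0,"ry": 0,"rz": 0},{"tx": 0,"ty": 0,"tz": 0.5,"rx": 0,"ry": 0,"rz": 0},{"tx": 0,"ty": 0,"tz": 0.6,"rx": 0,"ry": 0,"rz": 0},{"tx": 0,"ty": 0,"tz": 0.6,"rx": 0,"ry": 0,"rz": 0},{"tx": 0,"ty": 0,"tz": 0.6,"rx": 0,"ry": 0,"rz": 0}], jaw=40, grip_force=25)

```text
t: 28.8
eef_pos: [0.477, 0.0454, 0.1291]
tcp_rot: [[-0.108, 0.994, 0.0], [0.994, 0.108, -0.001], [-0.001, 0.0, -1.0]]
wrist_force: [-0.3, 0.7, -2.9]
grip_width: 0.0637
grip_force: 25.0
```

Request:
apply_moves(increments=[{"tx": 0.254,"ty": -0.423,"tz": 0,"rx": 0,"ry": 0,"rz": 0.0012},{"tx": 0.254,"ty": -0.423,"tz": 0,"rx": 0,"ry": 0,"rz": 0.0012},{"tx": 0.254,"ty": -0.423,"tz": 0,"rx": 0,"ry": 0,"rz": 0.0012},{"tx": 0.254,"ty": -0.423,"tz": 0,"rx": 0,"ry": 0,"rz": 0.0012},{"tx": 0.254,"ty": -0.423,"tz": 0,"rx": 0,"ry": 0,"rz": 0.0012},{"tx": 0.254,"ty": -0.423,"tz": 0,"rx": 0,"ry": 0,"rz": 0.0012},{"tx": 0.254,"ty": -0.423,"tz": 0,"rx": 0,"ry": 0,"rz": 0.0012},{"tx": 0.254,"ty": -0.423,"tz": 0,"rx": 0,"ry": 0,"rz": 0.0012},{"tx": 0.254,"ty": -0.423,"tz": 0,"rx": 0,"ry": 0,"rz": 0.0012},{"tx": 0.254,"ty": -0.423,"tz": 0,"rx": 0,"ry": 0,"rz": 0.0012}])

```text
t: 30.05
eef_pos: [0.5794, -0.125, 0.1282]
tcp_rot: [[-0.12, 0.993, 0.0], [0.993, 0.12, -0.001], [-0.001, -0.0, -1.0]]
wrist_force: [-0.1, 0.2, -3.6]
grip_width: 0.0639
grip_force: 25.0
```

Run:
```python
from plan import *
s=ctrl.state();print(s['t'],s['eef_pos'],s['grip_width'],s['wrist_force'])
to((*P2W(-.003,.084),.038),6.84)
im=snap('wrist'); print([(round(r['conf'],2),[int(v) for v in r['rect']]) for r in ctrl.regions_of('wrist','ball1')][:5])
r=[r for r in ctrl.regions_of('wrist','pot')][:2]
for q in r:
    print(q['conf'],q['rect'],fit('pot','wrist',q['mask'],s['eef_pos'][:2],[.12],s,z=s['eef_pos'][2]-.028))
```

```text
30.05 [ 0.57937925 -0.12499333  0.1282229 ] 0.06385103955261323 [-0.07554674  0.19327623 -3.59394143]
10 rows: t [-0.002  0.003 -0.226] r [ 0.0001  0.     -0.0001] 
[(0.78, [303, 255, 347, 301]), (0.74, [99, 138, 185, 306]), (0.72, [261, 269, 304, 311]), (0.69, [270, 254, 311, 269])]
0.92 [234.8, 210.6, 401.1, 389.6] (array([ 0.58114222, -0.12461962,  0.11908921]), np.float64(0.008444957085204222))
```

Request:
apply_moves(increments=[{"tx": 0,"ty": 0.03,"tz": -0.4,"rx": 0,"ry": 0,"rz": 0},{"tx": 0,"ty": 0,"tz": -0.4,"rx": 0,"ry": 0,"rz": 0},{"tx": 0,"ty": 0,"tz": -0.4,"rx": 0,"ry": 0,"rz": 0},{"tx": 0,"ty": 0,"tz": -0.4,"rx": 0,"ry": 0,"rz": 0},{"tx": 0,"ty": 0,"tz": -0.3,"rx": 0,"ry": 0,"rz": 0},{"tx": 0,"ty": 0,"tz": -0.2,"rx": 0,"ry": 0,"rz": 0},{"tx": 0,"ty": 0,"tz": -0.1,"rx": 0,"ry": 0,"rz": 0},{"tx": 0,"ty": 0,"tz": -0.05,"rx": 0,"ry": 0,"rz": 0},{"tx": 0,"ty": 0,"tz": -0.02,"rx": 0,"ry": 0,"rz": 0},{"tx": 0,"ty": 0,"tz": 0,"rx": 0,"ry": 0,"rz": 0}])

```text
t: 31.45
eef_pos: [0.5789, -0.1228, 0.0385]
tcp_rot: [[-0.12, 0.993, 0.001], [0.993, 0.12, -0.001], [-0.001, 0.001, -1.0]]
wrist_force: [-2.8, 1.8, 5.4]
grip_width: 0.0641
grip_force: 25.0
```

Request:
apply_moves(increments=[{"tx": 0,"ty": 0,"tz": 0,"rx": 0,"ry": 0,"rz": 0},{"tx": -0.003,"ty": 0.025,"tz": 0,"rx": 0,"ry": 0,"rz": 0},{"tx": -0.003,"ty": 0.025,"tz": 0,"rx": 0,"ry": 0,"rz": 0},{"tx": -0.003,"ty": 0.025,"tz": 0,"rx": 0,"ry": 0,"rz": 0},{"tx": -0.003,"ty": 0.025,"tz": 0,"rx": 0,"ry": 0,"rz": 0},{"tx": -0.003,"ty": 0.025,"tz": 0,"rx": 0,"ry": 0,"rz": 0},{"tx": -0.003,"ty": 0.025,"tz": 0,"rx": 0,"ry": 0,"rz": 0},{"tx": 0,"ty": 0,"tz": 0,"rx": 0,"ry": 0,"rz": 0},{"tx": 0,"ty": 0,"tz": 0,"rx": 0,"ry": 0,"rz": 0},{"tx": 0,"ty": 0,"tz": 0,"rx": 0,"ry": 0,"rz": 0}], grip_force=15)

```text
t: 32.7
eef_pos: [0.5798, -0.1202, 0.0387]
tcp_rot: [[-0.121, 0.993, 0.004], [0.993, 0.121, -0.006], [-0.006, 0.003, -1.0]]
wrist_force: [-1.8, -12.2, 4.0]
grip_width: 0.064
grip_force: 15.0
```

Request:
apply_moves(increments=[{"tx": 0,"ty": 0,"tz": 0,"rx": 0,"ry": 0,"rz": 0},{"tx": 0,"ty": 0,"tz": 0,"rx": 0,"ry": 0,"rz": 0},{"tx": 0,"ty": 0,"tz": 0,"rx": 0,"ry": 0,"rz": 0},{"tx": 0,"ty": 0,"tz": 0.3,"rx": 0,"ry": 0,"rz": 0},{"tx": 0,"ty": 0,"tz": 0.5,"rx": 0,"ry": 0,"rz": 0},{"tx": 0,"ty": 0,"tz": 1,"rx": 0,"ry": 0,"rz": 0},{"tx": 0,"ty": 0,"tz": 1,"rx": 0,"ry": 0,"rz": 0},{"tx": 0,"ty": 0,"tz": 1,"rx": 0,"ry": 0,"rz": 0},{"tx": 0,"ty": 0,"tz": 1,"rx": 0,"ry": 0,"rz": 0},{"tx": 0,"ty": 0,"tz": 0.5,"rx": 0,"ry": 0,"rz": 0}], jaw=80)

```text
t: 33.95
eef_pos: [0.579, -0.1168, 0.253]
tcp_rot: [[-0.12, 0.993, 0.004], [0.993, 0.12, -0.002], [-0.002, 0.004, -1.0]]
wrist_force: [0.8, 0.2, 0.5]
grip_width: 0.08
grip_force: 0.0
```

Run:
```python
from plan import *
s=ctrl.state();print(s['t'],s['eef_pos'])
snap('wrist'); 
for q in ctrl.regions_of('wrist','pot')[:2]: 
    x,f=fit('pot','wrist',q['mask'],P2W(0,.087),[.12],s,z=.01); d=x[:2]-PO; print(q['conf'],x,f,'plate',d@[np.cos(PY),np.sin(PY)],d@[-np.sin(PY),np.cos(PY)])
snap('scene'); q=np.radians([-30,0,30])
detect('scene',[('j1','jar',(.42,.168),q),('j2','jar',(.4775,.3765),q),('j3','jar',(.5958,.3726),q)])
```

```text
33.95 [ 0.57898196 -0.11677003  0.25296698]
0.73 [ 0.5813455  -0.12041838  0.12      ] 1.0 plate -2.2551405187698492e-17 0.087
0.69 [ 0.58187925 -0.12027956  0.12930057] 0.04025720824275787 plate 0.0005464729118912527 0.08707430400789028
j1 (array([0.4182, 0.1705]), np.float64(75.4), 'cost', np.float64(0.079), 0.92, [407, 305, 440, 337])
j2 (array([0.4743, 0.3785]), np.float64(6.1), 'cost', np.float64(0.052), 0.92, [433, 403, 476, 444])
j3 (array([0.5943, 0.3742]), np.float64(-5.2), 'cost', np.float64(0.08), 0.67, [381, 430, 416, 469])
```

Request:
apply_moves(increments=[{"tx": -0.397,"ty": 0.713,"tz": -0.08,"rx": 0,"ry": 0.002,"rz": -0.0369},{"tx": -0.397,"ty": 0.713,"tz": -0.08,"rx": 0,"ry": 0.002,"rz": -0.0369},{"tx": -0.397,"ty": 0.713,"tz": -0.08,"rx": 0,"ry": 0,"rz": -0.0369},{"tx": -0.397,"ty": 0.713,"tz": -0.08,"rx": 0,"ry": 0,"rz": -0.0369},{"tx": -0.397,"ty": 0.713,"tz": -0.08,"rx": 0,"ry": 0,"rz": -0.0369},{"tx": -0.397,"ty": 0.713,"tz": -0.08,"rx": 0,"ry": 0,"rz": -0.0369},{"tx": -0.397,"ty": 0.713,"tz": -0.08,"rx": 0,"ry": 0,"rz": -0.0369},{"tx": -0.397,"ty": 0.713,"tz": -0.08,"rx": 0,"ry": 0,"rz": -0.0369},{"tx": -0.397,"ty": 0.713,"tz": -0.08,"rx": 0,"ry": 0,"rz": -0.0369},{"tx": -0.397,"ty": 0.713,"tz": -0.08,"rx": 0,"ry": 0,"rz": -0.0369}], jaw=82)

```text
t: 35.5
eef_pos: [0.4177, 0.1692, 0.2161]
tcp_rot: [[0.248, 0.969, -0.006], [0.969, -0.248, 0.0], [-0.001, -0.006, -1.0]]
wrist_force: [-0.0, -0.6, -0.1]
grip_width: 0.0819
grip_force: 0.0
```

Run:
```python
from plan import *
s=ctrl.state();print(s['t'],s['eef_pos'],s['joint_positions'])
im=snap('wrist'); q=np.radians([-30,-10,10,30])
detect('wrist',[('j1','jar',(.42,.168),q),('b2','block',(.424,.285),q),('j2','jar',(.476,.3775),q)])
to((.4195,.169,.016),-14.3)
```

```text
35.5 [0.41768522 0.16916685 0.21614745] [ 13.16999106   8.71223921 104.34639388   0.10614359  67.29202054
  27.48592831]
j1 (array([0.4172, 0.1712]), np.float64(-13.6), 'cost', np.float64(0.07), 0.82, [290, 187, 344, 245])
b2 (array([0.4212, 0.2878]), np.float64(15.1), 'cost', np.float64(0.013), 0.56, [252, 48, 330, 132])
j2 None
10 rows: t [ 0.002  0.001 -0.502] r [ 0.     -0.0005 -0.0003]
```

Request:
apply_moves(increments=[{"tx": 0.03,"ty": 0,"tz": -0.7,"rx": 0,"ry": -0.006,"rz": 0},{"tx": 0.025,"ty": 0,"tz": -0.7,"rx": 0,"ry": 0,"rz": 0},{"tx": 0,"ty": 0,"tz": -0.7,"rx": 0,"ry": 0,"rz": 0},{"tx": 0,"ty": 0,"tz": -0.7,"rx": 0,"ry": 0,"rz": 0},{"tx": 0,"ty": 0,"tz": -0.7,"rx": 0,"ry": 0,"rz": 0},{"tx": 0,"ty": 0,"tz": -0.7,"rx": 0,"ry": 0,"rz": 0},{"tx": 0,"ty": 0,"tz": -0.4,"rx": 0,"ry": 0,"rz": 0},{"tx": 0,"ty": 0,"tz": -0.2,"rx": 0,"ry": 0,"rz": 0},{"tx": 0,"ty": 0,"tz": -0.15,"rx": 0,"ry": 0,"rz": 0},{"tx": 0,"ty": 0,"tz": -0.05,"rx": 0,"ry": 0,"rz": 0}])

```text
t: 36.95
eef_pos: [0.4218, 0.1683, 0.0174]
tcp_rot: [[0.247, 0.969, 0.002], [0.969, -0.247, 0.001], [0.001, 0.002, -1.0]]
wrist_force: [0.0, 0.1, 0.0]
grip_width: 0.082
grip_force: 0.0
```

Request:
apply_moves(increments=[{"tx": 0,"ty": 0,"tz": 0,"rx": 0,"ry": 0,"rz": 0},{"tx": 0,"ty": 0,"tz": 0,"rx": 0,"ry": 0,"rz": 0},{"tx": 0,"ty": 0,"tz": 0,"rx": 0,"ry": 0,"rz": 0},{"tx": 0,"ty": 0,"tz": 0,"rx": 0,"ry": 0,"rz": 0},{"tx": 0,"ty": 0,"tz": 0,"rx": 0,"ry": 0,"rz": 0},{"tx": 0,"ty": 0,"tz": 0.25,"rx": 0,"ry": 0,"rz": 0},{"tx": 0,"ty": 0,"tz": 0.6,"rx": 0,"ry": 0,"rz": 0},{"tx": 0,"ty": 0,"tz": 0.7,"rx": 0,"ry": 0,"rz": 0},{"tx": 0,"ty": 0,"tz": 0.7,"rx": 0,"ry": 0,"rz": 0},{"tx": 0,"ty": 0,"tz": 0.7,"rx": 0,"ry": 0,"rz": 0}], jaw=30, grip_force=25)

```text
t: 38.2
eef_pos: [0.4216, 0.1684, 0.1368]
tcp_rot: [[0.247, 0.969, 0.003], [0.969, -0.247, 0.001], [0.001, 0.003, -1.0]]
wrist_force: [1.0, 1.0, -2.5]
grip_width: 0.0499
grip_force: 25.0
```

Request:
apply_moves(increments=[{"tx": 0.416,"ty": -0.873,"tz": 0,"rx": 0,"ry": 0,"rz": 0.0369},{"tx": 0.416,"ty": -0.873,"tz": 0,"rx": 0,"ry": 0,"rz": 0.0369},{"tx": 0.416,"ty": -0.873,"tz": 0,"rx": 0,"ry": 0,"rz": 0.0369},{"tx": 0.416,"ty": -0.873,"tz": 0,"rx": 0,"ry": 0,"rz": 0.0369},{"tx": 0.416,"ty": -0.873,"tz": 0,"rx": 0,"ry": 0,"rz": 0.0369},{"tx": 0.416,"ty": -0.873,"tz": 0,"rx": 0,"ry": 0,"rz": 0.0369},{"tx": 0.416,"ty": -0.873,"tz": 0,"rx": 0,"ry": 0,"rz": 0.0369},{"tx": 0.416,"ty": -0.873,"tz": 0,"rx": 0,"ry": 0,"rz": 0.0369},{"tx": 0.416,"ty": -0.873,"tz": 0,"rx": 0,"ry": 0,"rz": 0.0369},{"tx": 0.416,"ty": -0.873,"tz": 0,"rx": 0,"ry": 0,"rz": 0.0369}])

```text
t: 39.45
eef_pos: [0.5883, -0.1821, 0.1358]
tcp_rot: [[-0.121, 0.993, 0.002], [0.993, 0.121, 0.001], [0.001, 0.002, -1.0]]
wrist_force: [0.9, 0.1, -1.4]
grip_width: 0.0501
grip_force: 25.0
```

Run:
```python
from plan import *
s=ctrl.state();print(s['t'],s['eef_pos'],s['grip_width'],s['wrist_force'])
snap('wrist')
for q in ctrl.regions_of('wrist','jar1')[:3]:
    print(q['conf'],q['rect'],fit('jar','wrist',q['mask'],s['eef_pos'][:2],[.12],s,z=s['eef_pos'][2]-.016))
for q in ctrl.regions_of('wrist','pot')[:2]: print(q['conf'],q['rect'],fit('pot','wrist',q['mask'],P2W(0,.087),[.12],s,z=.01))
to((*P2W(-.002,.027),.026),6.84)
```

```text
39.45 [ 0.58827191 -0.18208137  0.13580714] 0.05014774934773674 [ 0.88814035  0.08216955 -1.35944655]
0.81 [253.0, 234.5, 378.9, 387.9] (array([ 0.59066288, -0.18176016,  0.1813932 ]), np.float64(0.17379914906316524))
0.97 [261.8, 97.5, 368.6, 207.4] (array([ 0.58175838, -0.11963538,  0.12287992]), np.float64(0.006223570817914074))
10 rows: t [-0.006  0.006 -0.274] r [-0.0001  0.0003  0.0002]
```

Request:
apply_moves(increments=[{"tx": 0,"ty": 0,"tz": -0.5,"rx": 0,"ry": 0.002,"rz": 0},{"tx": 0,"ty": 0,"tz": -0.5,"rx": 0,"ry": 0,"rz": 0},{"tx": 0,"ty": 0,"tz": -0.5,"rx": 0,"ry": 0,"rz": 0},{"tx": 0,"ty": 0,"tz": -0.5,"rx": 0,"ry": 0,"rz": 0},{"tx": 0,"ty": 0,"tz": -0.3,"rx": 0,"ry": 0,"rz": 0},{"tx": 0,"ty": 0,"tz": -0.2,"rx": 0,"ry": 0,"rz": 0},{"tx": 0,"ty": 0,"tz": -0.1,"rx": 0,"ry": 0,"rz": 0},{"tx": 0,"ty": 0,"tz": -0.06,"rx": 0,"ry": 0,"rz": 0},{"tx": 0,"ty": 0,"tz": -0.06,"rx": 0,"ry": 0,"rz": 0},{"tx": 0,"ty": 0,"tz": 0,"rx": 0,"ry": 0,"rz": 0}])

```text
t: 40.85
eef_pos: [0.5882, -0.1808, 0.0276]
tcp_rot: [[-0.12, 0.993, 0.0], [0.993, 0.12, 0.001], [0.001, 0.001, -1.0]]
wrist_force: [-1.0, 1.9, 4.5]
grip_width: 0.0497
grip_force: 25.0
```

Request:
apply_moves(increments=[{"tx": 0,"ty": 0,"tz": 0,"rx": 0,"ry": 0,"rz": 0},{"tx": -0.004,"ty": 0.03,"tz": 0,"rx": 0,"ry": 0,"rz": 0},{"tx": -0.004,"ty": 0.03,"tz": 0,"rx": 0,"ry": 0,"rz": 0},{"tx": -0.004,"ty": 0.03,"tz": 0,"rx": 0,"ry": 0,"rz": 0},{"tx": -0.004,"ty": 0.03,"tz": 0,"rx": 0,"ry": 0,"rz": 0},{"tx": -0.004,"ty": 0.03,"tz": 0,"rx": 0,"ry": 0,"rz": 0},{"tx": -0.004,"ty": 0.03,"tz": 0,"rx": 0,"ry": 0,"rz": 0},{"tx": 0,"ty": 0,"tz": 0,"rx": 0,"ry": 0,"rz": 0},{"tx": 0,"ty": 0,"tz": 0,"rx": 0,"ry": 0,"rz": 0},{"tx": 0,"ty": 0,"tz": 0,"rx": 0,"ry": 0,"rz": 0}], grip_force=15)

```text
t: 42.1
eef_pos: [0.5887, -0.1754, 0.0277]
tcp_rot: [[-0.12, 0.993, 0.003], [0.993, 0.12, -0.002], [-0.002, 0.003, -1.0]]
wrist_force: [0.9, -6.0, 4.5]
grip_width: 0.0497
grip_force: 15.0
```

Request:
apply_moves(increments=[{"tx": 0,"ty": 0,"tz": 0,"rx": 0,"ry": 0,"rz": 0},{"tx": 0,"ty": 0,"tz": 0,"rx": 0,"ry": 0,"rz": 0},{"tx": 0,"ty": 0,"tz": 0,"rx": 0,"ry": 0,"rz": 0},{"tx": 0,"ty": 0,"tz": 0.3,"rx": 0,"ry": 0,"rz": 0},{"tx": 0,"ty": 0,"tz": 0.6,"rx": 0,"ry": 0,"rz": 0},{"tx": 0,"ty": 0,"tz": 1,"rx": 0,"ry": 0,"rz": 0},{"tx": 0,"ty": 0,"tz": 1,"rx": 0,"ry": 0,"rz": 0},{"tx": 0,"ty": 0,"tz": 1,"rx": 0,"ry": 0,"rz": 0},{"tx": 0,"ty": 0,"tz": 1,"rx": 0,"ry": 0,"rz": 0},{"tx": 0,"ty": 0,"tz": 0.5,"rx": 0,"ry": 0,"rz": 0}], jaw=64)

```text
t: 43.35
eef_pos: [0.5878, -0.1737, 0.2462]
tcp_rot: [[-0.12, 0.993, 0.004], [0.993, 0.12, -0.0], [-0.001, 0.004, -1.0]]
wrist_force: [0.5, -0.6, -0.3]
grip_width: 0.064
grip_force: 0.0
```

```bash
cat >> plan.py <<'E'
def row_check():
    s=ctrl.state();print(s['t'],s['eef_pos']); snap('wrist'); R=[]
    for n,sh,z in(('jar1','jar',.01),('pot','pot',.01)):
        for q in ctrl.regions_of('wrist',n)[:4]:
            c=[(q['rect'][0]+q['rect'][2])/2,(q['rect'][1]+q['rect'][3])/2]
            g=atz('wrist',c,.04,s)[:2]; x,f=fit(sh,'wrist',q['mask'],g,[.12],s,z=z); d=x[:2]-PO
            print(n,round(q['conf'],2),'plate',(1000*(d@[np.cos(PY),np.sin(PY)])).round(1),(1000*(d@[-np.sin(PY),np.cos(PY)])).round(1),'yaw',np.degrees(x[2]-PY).round(1),'cost',f.round(3))
E
python3 -c "
from plan import *
row_check(); snap('scene'); q=np.radians([-30,0,30])
detect('scene',[('j2','jar',(.4775,.3765),q),('j3','jar',(.5958,.3726),q)])"
```

```text
43.35 [ 0.58775842 -0.17373402  0.2462467 ]
jar1 0.58 plate 3.2 26.5 yaw 0.8 cost 0.195
jar1 0.39 plate -3.7 23.6 yaw -0.0 cost 0.865
pot 0.91 plate 0.5 87.0 yaw 0.0 cost 0.021
j2 (array([0.4751, 0.3785]), np.float64(8.5), 'cost', np.float64(0.113), 0.69, [436, 403, 476, 443])
j3 (array([0.593 , 0.3748]), np.float64(-8.1), 'cost', np.float64(0.066), 0.67, [382, 433, 414, 467])
```

Request:
apply_moves(increments=[{"tx": -0.198,"ty": 0.983,"tz": 0,"rx": 0,"ry": 0,"rz": 0},{"tx": -0.198,"ty": 0.983,"tz": 0,"rx": 0,"ry": 0.004,"rz": 0},{"tx": -0.198,"ty": 0.983,"tz": 0,"rx": 0,"ry": 0,"rz": 0},{"tx": -0.198,"ty": 0.983,"tz": 0,"rx": 0,"ry": 0,"rz": 0},{"tx": -0.198,"ty": 0.983,"tz": 0,"rx": 0,"ry": 0,"rz": 0},{"tx": -0.198,"ty": 0.983,"tz": 0,"rx": 0,"ry": 0,"rz": 0},{"tx": -0.198,"ty": 0.983,"tz": 0,"rx": 0,"ry": 0,"rz": 0},{"tx": -0.198,"ty": 0.983,"tz": 0,"rx": 0,"ry": 0,"rz": 0},{"tx": -0.198,"ty": 0.983,"tz": 0,"rx": 0,"ry": 0,"rz": 0},{"tx": -0.198,"ty": 0.983,"tz": 0,"rx": 0,"ry": 0,"rz": 0}], jaw=82)

```text
t: 44.9
eef_pos: [0.5064, 0.2207, 0.2412]
tcp_rot: [[-0.119, 0.993, -0.007], [0.993, 0.119, 0.001], [0.002, -0.007, -1.0]]
wrist_force: [0.5, 0.2, -0.3]
grip_width: 0.0819
grip_force: 0.0
```

Request:
apply_moves(increments=[{"tx": -0.198,"ty": 0.983,"tz": 0,"rx": 0,"ry": 0,"rz": 0},{"tx": -0.198,"ty": 0.983,"tz": 0,"rx": 0,"ry": 0,"rz": 0},{"tx": -0.198,"ty": 0.983,"tz": -0.2,"rx": 0,"ry": 0,"rz": 0},{"tx": -0.198,"ty": 0.983,"tz": -0.2,"rx": 0,"ry": 0,"rz": 0},{"tx": 0,"ty": 0,"tz": -0.2,"rx": 0,"ry": 0,"rz": 0},{"tx": 0,"ty": 0,"tz": -0.2,"rx": 0,"ry": 0,"rz": 0},{"tx": 0,"ty": 0,"tz": 0,"rx": 0,"ry": 0,"rz": 0},{"tx": 0,"ty": 0,"tz": 0,"rx": 0,"ry": 0,"rz": 0},{"tx": 0,"ty": 0,"tz": 0,"rx": 0,"ry": 0,"rz": 0},{"tx": 0,"ty": 0,"tz": 0,"rx": 0,"ry": 0,"rz": 0}])

```text
t: 46.15
eef_pos: [0.4763, 0.3768, 0.2111]
tcp_rot: [[-0.119, 0.993, -0.004], [0.993, 0.119, 0.002], [0.002, -0.003, -1.0]]
wrist_force: [-0.8, -0.2, 0.0]
grip_width: 0.0824
grip_force: 0.0
```

Run:
```python
from plan import *
s=ctrl.state();print(s['t'],s['eef_pos'],s['tcp_rot'])
im=snap('wrist'); q=np.radians([-30,-10,10,30])
detect('wrist',[('j2','jar',(.476,.377),q),('b2','block',(.4237,.2854),q),('j3','jar',(.595,.374),q)])
to((.477,.3768,.017),6.5)
```

```text
46.15 [0.47627947 0.37681151 0.21106204] [[-0.11901841  0.99288505 -0.00372882]
 [ 0.9928895   0.11902577  0.00181733]
 [ 0.00224823 -0.00348601 -0.9999914 ]]
j2 (array([0.4775, 0.3784]), np.float64(6.1), 'cost', np.float64(0.078), 0.57, [289, 187, 344, 247])
b2 (array([0.4252, 0.2857]), np.float64(11.7), 'cost', np.float64(0.101), 0.82, [232, 263, 283, 330])
j3 (array([0.5957, 0.374 ]), np.float64(-8.0), 'cost', np.float64(0.039), 0.82, [403, 203, 475, 269])
10 rows: t [ 0.003 -0.    -0.484] r [-0.0002 -0.0004 -0.0006]
```

Request:
apply_moves(increments=[{"tx": 0.02,"ty": 0,"tz": -0.7,"rx": -0.002,"ry": -0.004,"rz": 0},{"tx": 0,"ty": 0,"tz": -0.7,"rx": 0,"ry": 0,"rz": 0},{"tx": 0,"ty": 0,"tz": -0.7,"rx": 0,"ry": 0,"rz": 0},{"tx": 0,"ty": 0,"tz": -0.7,"rx": 0,"ry": 0,"rz": 0},{"tx": 0,"ty": 0,"tz": -0.7,"rx": 0,"ry": 0,"rz": 0},{"tx": 0,"ty": 0,"tz": -0.7,"rx": 0,"ry": 0,"rz": 0},{"tx": 0,"ty": 0,"tz": -0.4,"rx": 0,"ry": 0,"rz": 0},{"tx": 0,"ty": 0,"tz": -0.15,"rx": 0,"ry": 0,"rz": 0},{"tx": 0,"ty": 0,"tz": -0.1,"rx": 0,"ry": 0,"rz": 0},{"tx": 0,"ty": 0,"tz": 0,"rx": 0,"ry": 0,"rz": 0}])

```text
t: 47.6
eef_pos: [0.4772, 0.3773, 0.0172]
tcp_rot: [[-0.12, 0.993, 0.0], [0.993, 0.12, -0.0], [-0.0, 0.0, -1.0]]
wrist_force: [0.5, -0.1, 0.3]
grip_width: 0.082
grip_force: 0.0
```

Request:
apply_moves(increments=[{"tx": 0,"ty": 0,"tz": 0,"rx": 0,"ry": 0,"rz": 0},{"tx": 0,"ty": 0,"tz": 0,"rx": 0,"ry": 0,"rz": 0},{"tx": 0,"ty": 0,"tz": 0,"rx": 0,"ry": 0,"rz": 0},{"tx": 0,"ty": 0,"tz": 0,"rx": 0,"ry": 0,"rz": 0},{"tx": 0,"ty": 0,"tz": 0.25,"rx": 0,"ry": 0,"rz": 0},{"tx": 0,"ty": 0,"tz": 0.7,"rx": 0,"ry": 0,"rz": 0},{"tx": 0,"ty": 0,"tz": 1,"rx": 0,"ry": 0,"rz": 0},{"tx": 0,"ty": 0,"tz": 1,"rx": 0,"ry": 0,"rz": 0},{"tx": 0,"ty": 0,"tz": 1,"rx": 0,"ry": 0,"rz": 0},{"tx": 0,"ty": 0,"tz": 0.6,"rx": 0,"ry": 0,"rz": 0}], jaw=30, grip_force=25)

```text
t: 48.85
eef_pos: [0.4774, 0.3774, 0.2015]
tcp_rot: [[-0.12, 0.993, 0.002], [0.993, 0.12, 0.001], [0.001, 0.002, -1.0]]
wrist_force: [-0.3, -0.8, -1.0]
grip_width: 0.0495
grip_force: 25.0
```

Request:
apply_moves(increments=[{"tx": 0.18,"ty": -0.951,"tz": 0,"rx": 0,"ry": 0,"rz": 0},{"tx": 0.18,"ty": -0.951,"tz": 0,"rx": 0,"ry": 0,"rz": 0},{"tx": 0.18,"ty": -0.951,"tz": 0,"rx": 0,"ry": 0,"rz": 0},{"tx": 0.18,"ty": -0.951,"tz": 0,"rx": 0,"ry": 0,"rz": 0},{"tx": 0.18,"ty": -0.951,"tz": 0,"rx": 0,"ry": 0,"rz": 0},{"tx": 0.18,"ty": -0.951,"tz": 0,"rx": 0,"ry": 0,"rz": 0},{"tx": 0.18,"ty": -0.951,"tz": 0,"rx": 0,"ry": 0,"rz": 0},{"tx": 0.18,"ty": -0.951,"tz": 0,"rx": 0,"ry": 0,"rz": 0},{"tx": 0.18,"ty": -0.951,"tz": 0,"rx": 0,"ry": 0,"rz": 0},{"tx": 0.18,"ty": -0.951,"tz": 0,"rx": 0,"ry": 0,"rz": 0}])

```text
t: 50.1
eef_pos: [0.5487, -0.0047, 0.1991]
tcp_rot: [[-0.119, 0.993, -0.0], [0.993, 0.119, -0.001], [-0.001, -0.0, -1.0]]
wrist_force: [0.5, 0.1, -1.6]
grip_width: 0.0499
grip_force: 25.0
```

Request:
apply_moves(increments=[{"tx": 0.18,"ty": -0.951,"tz": 0,"rx": 0,"ry": 0,"rz": 0},{"tx": 0.18,"ty": -0.951,"tz": 0,"rx": 0,"ry": 0,"rz": 0},{"tx": 0.18,"ty": -0.951,"tz": 0,"rx": 0,"ry": 0,"rz": 0},{"tx": 0.18,"ty": -0.951,"tz": 0,"rx": 0,"ry": 0,"rz": 0},{"tx": 0.18,"ty": -0.951,"tz": 0,"rx": 0,"ry": 0,"rz": 0},{"tx": 0.18,"ty": -0.951,"tz": 0,"rx": 0,"ry": 0,"rz": 0},{"tx": 0,"ty": 0,"tz": -0.6,"rx": 0,"ry": 0,"rz": 0},{"tx": 0,"ty": 0,"tz": -0.6,"rx": 0,"ry": 0,"rz": 0},{"tx": 0,"ty": 0,"tz": -0.4,"rx": 0,"ry": 0,"rz": 0},{"tx": 0,"ty": 0,"tz": 0,"rx": 0,"ry": 0,"rz": 0}])

```text
t: 51.35
eef_pos: [0.591, -0.231, 0.1336]
tcp_rot: [[-0.12, 0.993, -0.003], [0.993, 0.12, 0.001], [0.001, -0.003, -1.0]]
wrist_force: [0.2, -0.6, -1.8]
grip_width: 0.0497
grip_force: 25.0
```

Run:
```python
from plan import *
s=ctrl.state();print(s['t'],s['eef_pos'],s['tcp_rot'][:,0],s['grip_width'])
d=np.array(s['eef_pos'])[:2]-PO; print('plate',d@[np.cos(PY),np.sin(PY)],d@[-np.sin(PY),np.cos(PY)])
to((*P2W(-.002,-.024),.0275),6.84)
row_check()
```

```text
51.35 [ 0.59099337 -0.23104111  0.13357169] [-1.19712118e-01  9.92808182e-01  9.60496939e-04] 0.04966872235692066
plate -0.0035867196727678227 -0.023984705716277303
10 rows: t [ 0.004  0.    -0.265] r [-0.0001 -0.0003 -0.0001] 
51.35 [ 0.59099337 -0.23104111  0.13357169]
jar1 0.59 plate 2.3 30.3 yaw 1.2 cost 0.051
jar1 0.55 plate -10.8 -85.6 yaw 41.0 cost 0.611
pot 0.84 plate 0.6 87.6 yaw -0.0 cost 0.008
```

Request:
apply_moves(increments=[{"tx": 0,"ty": 0,"tz": -0.5,"rx": 0,"ry": -0.002,"rz": 0},{"tx": 0,"ty": 0,"tz": -0.5,"rx": 0,"ry": 0,"rz": 0},{"tx": 0,"ty": 0,"tz": -0.5,"rx": 0,"ry": 0,"rz": 0},{"tx": 0,"ty": 0,"tz": -0.5,"rx": 0,"ry": 0,"rz": 0},{"tx": 0,"ty": 0,"tz": -0.3,"rx": 0,"ry": 0,"rz": 0},{"tx": 0,"ty": 0,"tz": -0.15,"rx": 0,"ry": 0,"rz": 0},{"tx": 0,"ty": 0,"tz": -0.1,"rx": 0,"ry": 0,"rz": 0},{"tx": 0,"ty": 0,"tz": -0.06,"rx": 0,"ry": 0,"rz": 0},{"tx": 0,"ty": 0,"tz": -0.05,"rx": 0,"ry": 0,"rz": 0},{"tx": 0,"ty": 0,"tz": 0,"rx": 0,"ry": 0,"rz": 0}])

```text
t: 52.75
eef_pos: [0.592, -0.2317, 0.0283]
tcp_rot: [[-0.119, 0.993, 0.002], [0.993, 0.119, -0.001], [-0.001, 0.002, -1.0]]
wrist_force: [0.1, 0.0, -1.3]
grip_width: 0.0501
grip_force: 25.0
```

Request:
apply_moves(increments=[{"tx": 0,"ty": 0,"tz": 0,"rx": 0,"ry": 0,"rz": 0},{"tx": -0.003,"ty": 0.027,"tz": 0,"rx": 0,"ry": 0,"rz": 0},{"tx": -0.003,"ty": 0.027,"tz": 0,"rx": 0,"ry": 0,"rz": 0},{"tx": -0.003,"ty": 0.027,"tz": 0,"rx": 0,"ry": 0,"rz": 0},{"tx": -0.003,"ty": 0.027,"tz": 0,"rx": 0,"ry": 0,"rz": 0},{"tx": -0.003,"ty": 0.027,"tz": 0,"rx": 0,"ry": 0,"rz": 0},{"tx": -0.003,"ty": 0.027,"tz": 0,"rx": 0,"ry": 0,"rz": 0},{"tx": 0,"ty": 0,"tz": 0,"rx": 0,"ry": 0,"rz": 0},{"tx": 0,"ty": 0,"tz": 0,"rx": 0,"ry": 0,"rz": 0},{"tx": 0,"ty": 0,"tz": 0,"rx": 0,"ry": 0,"rz": 0}], grip_force=15)

```text
t: 54.0
eef_pos: [0.5915, -0.2272, 0.0284]
tcp_rot: [[-0.12, 0.993, 0.002], [0.993, 0.12, -0.004], [-0.004, 0.002, -1.0]]
wrist_force: [-0.5, -6.8, -3.3]
grip_width: 0.0498
grip_force: 15.0
```

Request:
apply_moves(increments=[{"tx": 0,"ty": 0,"tz": 0,"rx": 0,"ry": 0,"rz": 0},{"tx": 0,"ty": 0,"tz": 0,"rx": 0,"ry": 0,"rz": 0},{"tx": 0,"ty": 0,"tz": 0,"rx": 0,"ry": 0,"rz": 0},{"tx": 0,"ty": 0,"tz": 0.3,"rx": 0,"ry": 0,"rz": 0},{"tx": 0,"ty": 0,"tz": 0.6,"rx": 0,"ry": 0,"rz": 0},{"tx": 0,"ty": 0,"tz": 1,"rx": 0,"ry": 0,"rz": 0},{"tx": 0,"ty": 0,"tz": 1,"rx": 0,"ry": 0,"rz": 0},{"tx": 0,"ty": 0,"tz": 1,"rx": 0,"ry": 0,"rz": 0},{"tx": 0,"ty": 0,"tz": 1,"rx": 0,"ry": 0,"rz": 0},{"tx": 0,"ty": 0,"tz": 0.5,"rx": 0,"ry": 0,"rz": 0}], jaw=64)

```text
t: 55.25
eef_pos: [0.5922, -0.2255, 0.248]
tcp_rot: [[-0.12, 0.993, 0.006], [0.993, 0.12, -0.003], [-0.003, 0.005, -1.0]]
wrist_force: [0.5, -0.1, 0.2]
grip_width: 0.0639
grip_force: 0.0
```

Request:
apply_moves(increments=[{"tx": 0.009,"ty": 0.997,"tz": 0,"rx": 0,"ry": 0,"rz": -0.0167},{"tx": 0.009,"ty": 0.997,"tz": 0,"rx": 0,"ry": 0,"rz": -0.0167},{"tx": 0.009,"ty": 0.997,"tz": 0,"rx": 0,"ry": 0,"rz": -0.0167},{"tx": 0.009,"ty": 0.997,"tz": 0,"rx": 0,"ry": 0,"rz": -0.0167},{"tx": 0.009,"ty": 0.997,"tz": 0,"rx": 0,"ry": 0,"rz": -0.0167},{"tx": 0.009,"ty": 0.997,"tz": 0,"rx": 0,"ry": 0,"rz": -0.0167},{"tx": 0.009,"ty": 0.997,"tz": 0,"rx": 0,"ry": 0,"rz": -0.0167},{"tx": 0.009,"ty": 0.997,"tz": 0,"rx": 0,"ry": 0,"rz": -0.0167},{"tx": 0.009,"ty": 0.997,"tz": 0,"rx": 0,"ry": 0,"rz": -0.0167},{"tx": 0.009,"ty": 0.997,"tz": 0,"rx": 0,"ry": 0,"rz": -0.0167}], jaw=82)

```text
t: 56.5
eef_pos: [0.5946, 0.1751, 0.2452]
tcp_rot: [[0.048, 0.999, 0.002], [0.999, -0.048, -0.001], [-0.0, 0.002, -1.0]]
wrist_force: [0.5, -0.1, -0.5]
grip_width: 0.0823
grip_force: 0.0
```

Request:
apply_moves(increments=[{"tx": 0.009,"ty": 0.997,"tz": 0,"rx": 0,"ry": 0,"rz": -0.0167},{"tx": 0.009,"ty": 0.997,"tz": 0,"rx": 0,"ry": 0,"rz": -0.0167},{"tx": 0.009,"ty": 0.997,"tz": 0,"rx": 0,"ry": 0,"rz": -0.0167},{"tx": 0.009,"ty": 0.997,"tz": 0,"rx": 0,"ry": 0,"rz": -0.0167},{"tx": 0.009,"ty": 0.997,"tz": -0.2,"rx": 0,"ry": 0,"rz": -0.0167},{"tx": 0,"ty": 0,"tz": -0.4,"rx": 0,"ry": 0,"rz": 0},{"tx": 0,"ty": 0,"tz": -0.2,"rx": 0,"ry": 0,"rz": 0},{"tx": 0,"ty": 0,"tz": 0,"rx": 0,"ry": 0,"rz": 0},{"tx": 0,"ty": 0,"tz": 0,"rx": 0,"ry": 0,"rz": 0},{"tx": 0,"ty": 0,"tz": 0,"rx": 0,"ry": 0,"rz": 0}])

```text
t: 57.75
eef_pos: [0.5972, 0.3725, 0.213]
tcp_rot: [[0.131, 0.991, 0.002], [0.991, -0.131, -0.0], [-0.0, 0.002, -1.0]]
wrist_force: [-0.2, 0.7, 0.6]
grip_width: 0.0822
grip_force: 0.0
```

Run:
```python
from plan import *
s=ctrl.state();print(s['t'],s['eef_pos'],s['tcp_rot'])
im=snap('wrist'); q=np.radians([-30,-10,10,30])
detect('wrist',[('j3','jar',(.5955,.3735),q)])
to((.5957,.3733,.017),-7.6)
```

```text
57.75 [0.59717175 0.37249668 0.21301694] [[ 1.31216368e-01  9.91350752e-01  2.43962179e-03]
 [ 9.91353740e-01 -1.31215556e-01 -4.90565526e-04]
 [-1.66206173e-04  2.48289841e-03 -9.99996904e-01]]
j3 (array([0.5962, 0.3737]), np.float64(-6.9), 'cost', np.float64(0.051), 0.82, [285, 189, 339, 245])
10 rows: t [-0.003  0.001 -0.49 ] r [ 0.0001  0.0002 -0.0001]
```

Request:
apply_moves(increments=[{"tx": -0.03,"ty": 0.01,"tz": -0.7,"rx": 0,"ry": 0,"rz": 0},{"tx": 0,"ty": 0,"tz": -0.7,"rx": 0,"ry": 0,"rz": 0},{"tx": 0,"ty": 0,"tz": -0.7,"rx": 0,"ry": 0,"rz": 0},{"tx": 0,"ty": 0,"tz": -0.7,"rx": 0,"ry": 0,"rz": 0},{"tx": 0,"ty": 0,"tz": -0.7,"rx": 0,"ry": 0,"rz": 0},{"tx": 0,"ty": 0,"tz": -0.7,"rx": 0,"ry": 0,"rz": 0},{"tx": 0,"ty": 0,"tz": -0.4,"rx": 0,"ry": 0,"rz": 0},{"tx": 0,"ty": 0,"tz": -0.2,"rx": 0,"ry": 0,"rz": 0},{"tx": 0,"ty": 0,"tz": -0.1,"rx": 0,"ry": 0,"rz": 0},{"tx": 0,"ty": 0,"tz": 0,"rx": 0,"ry": 0,"rz": 0}])

```text
t: 59.1
eef_pos: [0.5959, 0.3737, 0.0168]
tcp_rot: [[0.13, 0.991, 0.002], [0.991, -0.13, -0.0], [-0.0, 0.002, -1.0]]
wrist_force: [-0.1, 0.2, 0.5]
grip_width: 0.0821
grip_force: 0.0
```

Request:
apply_moves(increments=[{"tx": 0,"ty": 0,"tz": 0,"rx": 0,"ry": 0,"rz": 0},{"tx": 0,"ty": 0,"tz": 0,"rx": 0,"ry": 0,"rz": 0},{"tx": 0,"ty": 0,"tz": 0,"rx": 0,"ry": 0,"rz": 0},{"tx": 0,"ty": 0,"tz": 0,"rx": 0,"ry": 0,"rz": 0},{"tx": 0,"ty": 0,"tz": 0.25,"rx": 0,"ry": 0,"rz": 0},{"tx": 0,"ty": 0,"tz": 0.7,"rx": 0,"ry": 0,"rz": 0},{"tx": 0,"ty": 0,"tz": 1,"rx": 0,"ry": 0,"rz": 0},{"tx": 0,"ty": 0,"tz": 1,"rx": 0,"ry": 0,"rz": 0},{"tx": 0,"ty": 0,"tz": 1,"rx": 0,"ry": 0,"rz": 0},{"tx": 0,"ty": 0,"tz": 1,"rx": 0,"ry": 0,"rz": 0}], jaw=30, grip_force=25)

```text
t: 60.35
eef_pos: [0.5952, 0.3732, 0.2159]
tcp_rot: [[0.13, 0.991, 0.002], [0.991, -0.13, -0.001], [-0.001, 0.002, -1.0]]
wrist_force: [-0.1, 0.6, -2.4]
grip_width: 0.0496
grip_force: 25.0
```

Request:
apply_moves(increments=[{"tx": 0.004,"ty": -0.9615,"tz": 0,"rx": 0,"ry": 0,"rz": 0.0148},{"tx": 0.004,"ty": -0.9615,"tz": 0,"rx": 0,"ry": 0,"rz": 0.0148},{"tx": 0.004,"ty": -0.9615,"tz": 0,"rx": 0,"ry": 0,"rz": 0.0148},{"tx": 0.004,"ty": -0.9615,"tz": 0,"rx": 0,"ry": 0,"rz": 0.0148},{"tx": 0.004,"ty": -0.9615,"tz": 0,"rx": 0,"ry": 0,"rz": 0.0148},{"tx": 0.004,"ty": -0.9615,"tz": 0,"rx": 0,"ry": 0,"rz": 0.0148},{"tx": 0.004,"ty": -0.9615,"tz": 0,"rx": 0,"ry": 0,"rz": 0.0148},{"tx": 0.004,"ty": -0.9615,"tz": 0,"rx": 0,"ry": 0,"rz": 0.0148},{"tx": 0.004,"ty": -0.9615,"tz": 0,"rx": 0,"ry": 0,"rz": 0.0148},{"tx": 0.004,"ty": -0.9615,"tz": 0,"rx": 0,"ry": 0,"rz": 0.0148}])

```text
t: 61.6
eef_pos: [0.5968, -0.0125, 0.2147]
tcp_rot: [[-0.018, 1.0, 0.002], [1.0, 0.018, -0.001], [-0.001, 0.002, -1.0]]
wrist_force: [1.0, -0.0, -1.7]
grip_width: 0.0501
grip_force: 25.0
```

Request:
apply_moves(increments=[{"tx": 0.004,"ty": -0.9615,"tz": 0,"rx": 0,"ry": 0,"rz": 0.0148},{"tx": 0.004,"ty": -0.9615,"tz": 0,"rx": 0,"ry": 0,"rz": 0.0148},{"tx": 0.004,"ty": -0.9615,"tz": 0,"rx": 0,"ry": 0,"rz": 0.0148},{"tx": 0.004,"ty": -0.9615,"tz": 0,"rx": 0,"ry": 0,"rz": 0.0148},{"tx": 0.004,"ty": -0.9615,"tz": 0,"rx": 0,"ry": 0,"rz": 0.0148},{"tx": 0.004,"ty": -0.9615,"tz": 0,"rx": 0,"ry": 0,"rz": 0.0148},{"tx": 0.004,"ty": -0.9615,"tz": 0,"rx": 0,"ry": 0,"rz": 0.0148},{"tx": 0,"ty": 0,"tz": -0.6,"rx": 0,"ry": 0,"rz": 0},{"tx": 0,"ty": 0,"tz": -0.6,"rx": 0,"ry": 0,"rz": 0},{"tx": 0,"ty": 0,"tz": -0.6,"rx": 0,"ry": 0,"rz": 0}])

```text
t: 62.85
eef_pos: [0.5979, -0.2807, 0.1419]
tcp_rot: [[-0.12, 0.993, 0.002], [0.993, 0.12, -0.001], [-0.001, 0.002, -1.0]]
wrist_force: [0.4, -0.2, -1.5]
grip_width: 0.0496
grip_force: 25.0
```

Run:
```python
from plan import *
s=ctrl.state();print(s['t'],s['eef_pos'],s['grip_width'])
d=np.array(s['eef_pos'])[:2]-PO; print('plate',d@[np.cos(PY),np.sin(PY)],d@[-np.sin(PY),np.cos(PY)])
to((*P2W(-.002,-.074),.0272),6.84)
row_check()
```

```text
62.85 [ 0.59791828 -0.28068803  0.14189671] 0.04963716252227573
plate -0.002619862962366217 -0.07410293460399314
10 rows: t [ 0.002  0.    -0.287] r [ 0.0001  0.0002 -0.0001] 
62.85 [ 0.59791828 -0.28068803  0.14189671]
jar1 0.97 plate -1.5 -159.0 yaw 44.9 cost 0.63
jar1 0.61 plate -0.7 -19.8 yaw 0.9 cost 0.045
jar1 0.55 plate 2.7 29.3 yaw 0.5 cost 0.065
pot 0.6 plate -0.4 89.0 yaw 2.4 cost 0.392
```

Request:
apply_moves(increments=[{"tx": 0.01,"ty": 0,"tz": -0.5,"rx": 0,"ry": 0,"rz": 0},{"tx": 0.01,"ty": 0,"tz": -0.5,"rx": 0,"ry": 0,"rz": 0},{"tx": 0,"ty": 0,"tz": -0.5,"rx": 0,"ry": 0,"rz": 0},{"tx": 0,"ty": 0,"tz": -0.5,"rx": 0,"ry": 0,"rz": 0},{"tx": 0,"ty": 0,"tz": -0.4,"rx": 0,"ry": 0,"rz": 0},{"tx": 0,"ty": 0,"tz": -0.2,"rx": 0,"ry": 0,"rz": 0},{"tx": 0,"ty": 0,"tz": -0.1,"rx": 0,"ry": 0,"rz": 0},{"tx": 0,"ty": 0,"tz": -0.08,"rx": 0,"ry": 0,"rz": 0},{"tx": 0,"ty": 0,"tz": -0.06,"rx": 0,"ry": 0,"rz": 0},{"tx": 0,"ty": 0,"tz": -0.04,"rx": 0,"ry": 0,"rz": 0}])

```text
t: 64.25
eef_pos: [0.5991, -0.2805, 0.0272]
tcp_rot: [[-0.121, 0.993, 0.002], [0.993, 0.121, -0.001], [-0.001, 0.002, -1.0]]
wrist_force: [-0.4, 0.2, -1.5]
grip_width: 0.05
grip_force: 25.0
```

Request:
apply_moves(increments=[{"tx": 0,"ty": 0,"tz": 0,"rx": 0,"ry": 0,"rz": 0},{"tx": -0.003,"ty": 0.027,"tz": 0,"rx": 0,"ry": 0,"rz": 0},{"tx": -0.003,"ty": 0.027,"tz": 0,"rx": 0,"ry": 0,"rz": 0},{"tx": -0.003,"ty": 0.027,"tz": 0,"rx": 0,"ry": 0,"rz": 0},{"tx": -0.003,"ty": 0.027,"tz": 0,"rx": 0,"ry": 0,"rz": 0},{"tx": -0.003,"ty": 0.027,"tz": 0,"rx": 0,"ry": 0,"rz": 0},{"tx": -0.003,"ty": 0.027,"tz": 0,"rx": 0,"ry": 0,"rz": 0},{"tx": 0,"ty": 0,"tz": 0,"rx": 0,"ry": 0,"rz": 0},{"tx": 0,"ty": 0,"tz": 0,"rx": 0,"ry": 0,"rz": 0},{"tx": 0,"ty": 0,"tz": 0,"rx": 0,"ry": 0,"rz": 0}], grip_force=15)

```text
t: 65.5
eef_pos: [0.5985, -0.2755, 0.0272]
tcp_rot: [[-0.121, 0.993, 0.002], [0.993, 0.121, -0.003], [-0.003, 0.002, -1.0]]
wrist_force: [-0.5, -5.7, -3.1]
grip_width: 0.0501
grip_force: 15.0
```

Request:
apply_moves(increments=[{"tx": 0,"ty": 0,"tz": 0,"rx": 0,"ry": 0,"rz": 0},{"tx": 0,"ty": 0,"tz": 0,"rx": 0,"ry": 0,"rz": 0},{"tx": 0,"ty": 0,"tz": 0,"rx": 0,"ry": 0,"rz": 0},{"tx": 0,"ty": 0,"tz": 0.3,"rx": 0,"ry": 0,"rz": 0},{"tx": 0,"ty": 0,"tz": 0.6,"rx": 0,"ry": 0,"rz": 0},{"tx": 0,"ty": 0,"tz": 1,"rx": 0,"ry": 0,"rz": 0},{"tx": 0,"ty": 0,"tz": 1,"rx": 0,"ry": 0,"rz": 0},{"tx": 0,"ty": 0,"tz": 1,"rx": 0,"ry": 0,"rz": 0},{"tx": 0,"ty": 0,"tz": 1,"rx": 0,"ry": 0,"rz": 0},{"tx": 0,"ty": 0,"tz": 0.5,"rx": 0,"ry": 0,"rz": 0}], jaw=64)

```text
t: 66.75
eef_pos: [0.5992, -0.2743, 0.247]
tcp_rot: [[-0.121, 0.993, 0.006], [0.993, 0.121, -0.003], [-0.004, 0.005, -1.0]]
wrist_force: [0.9, -0.2, -0.4]
grip_width: 0.0641
grip_force: 0.0
```

Request:
apply_moves(increments=[{"tx": -0.39,"ty": 0.235,"tz": 0,"rx": 0,"ry": 0,"rz": -0.0379},{"tx": -0.39,"ty": 0.235,"tz": 0,"rx": 0,"ry": 0,"rz": -0.0379},{"tx": -0.39,"ty": 0.235,"tz": 0,"rx": 0,"ry": 0,"rz": -0.0379},{"tx": -0.39,"ty": 0.235,"tz": 0,"rx": 0,"ry": 0,"rz": -0.0379},{"tx": -0.39,"ty": 0.235,"tz": 0,"rx": 0,"ry": 0,"rz": -0.0379},{"tx": -0.39,"ty": 0.235,"tz": 0,"rx": 0,"ry": 0,"rz": -0.0379},{"tx": -0.39,"ty": 0.235,"tz": 0,"rx": 0,"ry": 0,"rz": -0.0379},{"tx": -0.39,"ty": 0.235,"tz": 0,"rx": 0,"ry": 0,"rz": -0.0379},{"tx": -0.39,"ty": 0.235,"tz": 0,"rx": 0,"ry": 0,"rz": -0.0379},{"tx": -0.39,"ty": 0.235,"tz": 0,"rx": 0,"ry": 0,"rz": -0.0379}])

```text
t: 68.0
eef_pos: [0.4417, -0.1795, 0.2439]
tcp_rot: [[0.256, 0.967, 0.002], [0.967, -0.256, -0.002], [-0.001, 0.003, -1.0]]
wrist_force: [0.3, -0.2, -1.0]
grip_width: 0.0641
grip_force: 0.0
```

Run:
```python
from plan import *
s=ctrl.state();print(s['t'],s['eef_pos'],s['tcp_rot'],s['joint_positions'])
im=snap('wrist','v2.png')
detect('wrist',[('wedge','wedge',(.4414,-.1808),np.radians([55,75,95]))])
row_check()
snap('scene')
detect('scene',[('wedge','wedge',(.4414,-.1808),np.radians([55,75,95]))])
to((.4414,-.1808,.016),-14.9)
```

```text
68.0 [ 0.44170478 -0.1795037   0.24390064] [[ 2.56381190e-01  9.66573178e-01  2.23096316e-03]
 [ 9.66575284e-01 -2.56378110e-01 -1.57642180e-03]
 [-9.51756912e-04  2.56055875e-03 -9.99996269e-01]] [-3.04144675e+01  9.01027841e+00  9.96165427e+01 -1.39226357e-02
  7.12172191e+01 -1.55546230e+01]
wedge (array([ 0.4398, -0.1785]), np.float64(75.0), 'cost', np.float64(0.036), 0.84, [299, 97, 332, 235])
68.1 [ 0.44070828 -0.17879813  0.24368371]
jar1 0.89 plate 2.9 28.8 yaw -2.7 cost 0.176
jar1 0.85 plate 0.4 -70.7 yaw 1.9 cost 0.206
jar1 0.78 plate -0.9 -19.6 yaw 0.6 cost 0.135
pot 0.9 plate 0.9 87.3 yaw 0.3 cost 0.016
wedge (array([ 0.4381, -0.1791]), np.float64(73.6), 'cost', np.float64(0.188), 0.6, [335, 193, 358, 247])
10 rows: t [-0.004 -0.001 -0.568] r [ 0.0002  0.0002 -0.0002]
```

View pics/v2.png

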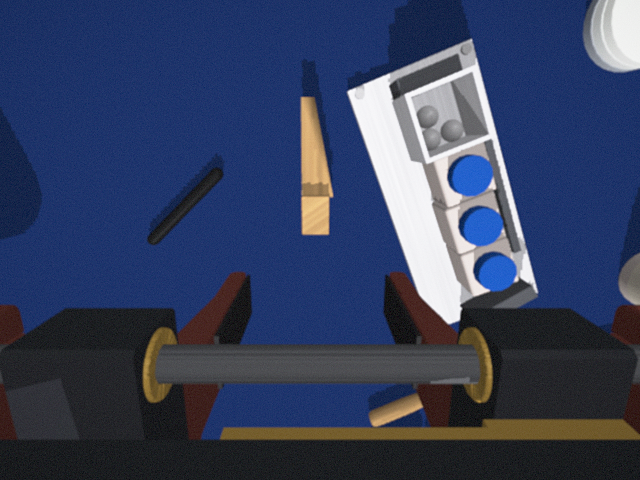

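Row stands: pot (450,115), jars (470,175), (481,226), (495,271); wedge at (315,165), flat face left, bit count unchanged. Grip the wedge.

Request:
apply_moves(increments=[{"tx": -0.01,"ty": -0.03,"tz": -0.8,"rx": 0,"ry": 0,"rz": 0},{"tx": 0,"ty": 0,"tz": -0.8,"rx": 0,"ry": 0,"rz": 0},{"tx": 0,"ty": 0,"tz": -0.8,"rx": 0,"ry": 0,"rz": 0},{"tx": 0,"ty": 0,"tz": -0.8,"rx": 0,"ry": 0,"rz": 0},{"tx": 0,"ty": 0,"tz": -0.8,"rx": 0,"ry": 0,"rz": 0},{"tx": 0,"ty": 0,"tz": -0.8,"rx": 0,"ry": 0,"rz": 0},{"tx": 0,"ty": 0,"tz": -0.5,"rx": 0,"ry": 0,"rz": 0},{"tx": 0,"ty": 0,"tz": -0.3,"rx": 0,"ry": 0,"rz": 0},{"tx": 0,"ty": 0,"tz": -0.19,"rx": 0,"ry": 0,"rz": 0},{"tx": 0,"ty": 0,"tz": 0,"rx": 0,"ry": 0,"rz": 0}])

```text
t: 69.6
eef_pos: [0.442, -0.1812, 0.0113]
tcp_rot: [[0.255, 0.967, 0.001], [0.967, -0.255, -0.001], [-0.001, 0.001, -1.0]]
wrist_force: [-0.3, -0.6, 0.6]
grip_width: 0.0642
grip_force: 0.0
```

Request:
apply_moves(increments=[{"tx": 0,"ty": 0,"tz": 0,"rx": 0,"ry": 0,"rz": 0},{"tx": 0,"ty": 0,"tz": 0,"rx": 0,"ry": 0,"rz": 0},{"tx": 0,"ty": 0,"tz": 0,"rx": 0,"ry": 0,"rz": 0},{"tx": 0,"ty": 0,"tz": 0,"rx": 0,"ry": 0,"rz": 0},{"tx": 0,"ty": 0,"tz": 0,"rx": 0,"ry": 0,"rz": 0},{"tx": 0,"ty": 0,"tz": 0,"rx": 0,"ry": 0,"rz": 0},{"tx": 0,"ty": 0,"tz": 0.25,"rx": 0,"ry": 0,"rz": 0},{"tx": 0,"ty": 0,"tz": 0.5,"rx": 0,"ry": 0,"rz": 0},{"tx": 0,"ty": 0,"tz": 0.6,"rx": 0,"ry": 0,"rz": 0},{"tx": 0,"ty": 0,"tz": 0.65,"rx": 0,"ry": 0,"rz": 0}], jaw=10, grip_force=30)

```text
t: 70.85
eef_pos: [0.4416, -0.181, 0.0924]
tcp_rot: [[0.255, 0.967, 0.001], [0.967, -0.255, -0.001], [-0.001, 0.001, -1.0]]
wrist_force: [1.1, -1.2, 0.1]
grip_width: 0.028
grip_force: 29.9
```

Request:
apply_moves(increments=[{"tx": 0.0255,"ty": -0.399,"tz": 0,"rx": 0,"ry": 0,"rz": -0.1192},{"tx": 0.0255,"ty": -0.399,"tz": 0,"rx": 0,"ry": 0,"rz": -0.1192},{"tx": 0.0255,"ty": -0.399,"tz": 0,"rx": 0,"ry": 0,"rz": -0.1192},{"tx": 0.0255,"ty": -0.399,"tz": 0,"rx": 0,"ry": 0,"rz": -0.1192},{"tx": 0.0255,"ty": -0.399,"tz": 0,"rx": 0,"ry": 0,"rz": -0.1192},{"tx": 0.0255,"ty": -0.399,"tz": 0,"rx": 0,"ry": 0,"rz": -0.1192},{"tx": 0.0255,"ty": -0.399,"tz": 0,"rx": 0,"ry": 0,"rz": -0.1192},{"tx": 0.0255,"ty": -0.399,"tz": 0,"rx": 0,"ry": 0,"rz": -0.1192},{"tx": 0.0255,"ty": -0.399,"tz": 0,"rx": 0,"ry": 0,"rz": -0.1192},{"tx": 0.0255,"ty": -0.399,"tz": 0,"rx": 0,"ry": 0,"rz": -0.1192}])

```text
t: 72.1
eef_pos: [0.4519, -0.3411, 0.0918]
tcp_rot: [[0.993, 0.117, -0.001], [0.117, -0.993, -0.002], [-0.001, 0.001, -1.0]]
wrist_force: [-0.5, -1.0, -0.4]
grip_width: 0.0279
grip_force: 29.9
```

Run:
```python
from plan import *
s=ctrl.state();print(s['t'],s['eef_pos'],s['tcp_rot'],s['grip_width'])
d=np.array(s['eef_pos'])[:2]-PO; print('plate',d@[np.cos(PY),np.sin(PY)],d@[-np.sin(PY),np.cos(PY)])
im=snap('wrist','v3.png')
for r in ctrl.regions_of('wrist','wedge')[:2]:
    print(r['conf'],r['rect'],fit('wedge','wrist',r['mask'],s['eef_pos'][:2],[.12],s,z=s['eef_pos'][2]-.0125))
to((*P2W(-.155,-.116),.0235),np.degrees(PY)-90)
row_check()
```

```text
72.1 [ 0.45194322 -0.34110757  0.09175658] [[ 9.93187425e-01  1.16526436e-01 -5.72365695e-04]
 [ 1.16525434e-01 -9.93186498e-01 -1.55007433e-03]
 [-7.49090517e-04  1.47281917e-03 -9.99998635e-01]] 0.02787711646802628
plate -0.15474832712802852 -0.11671947389139878
0.7 [276.2, 10.8, 361.7, 347.3] (array([ 0.45512804, -0.34290076,  0.13595089]), np.float64(0.038579289079549425))
10 rows: t [-0.002  0.005 -0.171] r [0.0003 0.0001 0.0001] 
72.2 [ 0.4525043  -0.34240045  0.09190104]
jar1 0.63 plate 6.2 52.9 yaw -8.8 cost 1.015
jar1 0.59 plate 0.6 -20.1 yaw 0.1 cost 0.762
pot 0.95 plate 31.6 87.2 yaw -63.6 cost 1.0
pot 0.39 plate 74.6 -19.1 yaw -52.0 cost 1.0
```

Request:
apply_moves(increments=[{"tx": 0,"ty": 0,"tz": -0.43,"rx": 0.0015,"ry": 0,"rz": 0.002},{"tx": 0,"ty": 0,"tz": -0.43,"rx": 0,"ry": 0,"rz": 0},{"tx": 0,"ty": 0,"tz": -0.43,"rx": 0,"ry": 0,"rz": 0},{"tx": 0,"ty": 0,"tz": -0.43,"rx": 0,"ry": 0,"rz": 0},{"tx": 0.226,"ty": 0.04,"tz": 0,"rx": 0,"ry": 0,"rz": 0},{"tx": 0.226,"ty": 0.04,"tz": 0,"rx": 0,"ry": 0,"rz": 0},{"tx": 0.226,"ty": 0.04,"tz": 0,"rx": 0,"ry": 0,"rz": 0},{"tx": 0.226,"ty": 0.04,"tz": 0,"rx": 0,"ry": 0,"rz": 0},{"tx": 0.226,"ty": 0.04,"tz": 0,"rx": 0,"ry": 0,"rz": 0},{"tx": 0.226,"ty": 0.04,"tz": 0,"rx": 0,"ry": 0,"rz": 0}])

```text
t: 73.6
eef_pos: [0.507, -0.331, 0.0228]
tcp_rot: [[0.992, 0.123, -0.0], [0.123, -0.992, -0.0], [-0.0, 0.0, -1.0]]
wrist_force: [-0.4, -0.3, -0.7]
grip_width: 0.0278
grip_force: 30.0
```

Run:
```python
from plan import *
s=ctrl.state();print(s['t'],s['eef_pos'],s['wrist_force'],s['grip_width'])
d=np.array(s['eef_pos'])[:2]-PO; print('plate',d@[np.cos(PY),np.sin(PY)],d@[-np.sin(PY),np.cos(PY)])
im=snap('wrist','v4.png')
for r in ctrl.regions_of('wrist','wedge')[:2]:
    x,f=fit('wedge','wrist',r['mask'],s['eef_pos'][:2],[.12],s,z=s['eef_pos'][2]-.0115); d=x[:2]-PO; print(r['conf'],f,'plate',d@[np.cos(PY),np.sin(PY)],d@[-np.sin(PY),np.cos(PY)],x[2]-PY)
```

```text
73.6 [ 0.50697954 -0.33098538  0.02277233] [-0.40257139 -0.2675302  -0.74871506] 0.02779920682392189
plate -0.0988984795552616 -0.11321950445450692
0.97 0.030653209983798824 plate -0.09552052170239039 -0.11528416031496558 0.012719491546797482
0.2 1.0 plate -0.0790406357321812 -0.11559984869392867 0.0006999999999999923
```

View pics/v4.png

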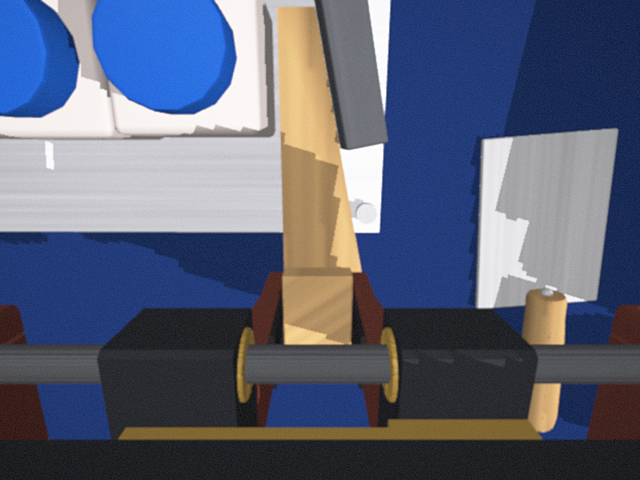

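Wedge tip is in the gap (300,10–140), flat face toward the jars, stop at (350,70); spatula clear at (545,220). Go deeper, release, then push from behind.

Request:
apply_moves(increments=[{"tx": 0.09,"ty": 0.021,"tz": 0,"rx": 0,"ry": 0,"rz": 0},{"tx": 0.09,"ty": 0.021,"tz": 0,"rx": 0,"ry": 0,"rz": 0},{"tx": 0.09,"ty": 0.021,"tz": 0,"rx": 0,"ry": 0,"rz": -0.003},{"tx": 0.09,"ty": 0.021,"tz": 0,"rx": 0,"ry": 0,"rz": 0},{"tx": 0.09,"ty": 0.021,"tz": 0,"rx": 0,"ry": 0,"rz": 0},{"tx": 0.09,"ty": 0.021,"tz": -0.02,"rx": 0,"ry": 0,"rz": 0},{"tx": 0,"ty": 0,"tz": -0.02,"rx": 0,"ry": 0,"rz": 0},{"tx": 0,"ty": 0,"tz": 0,"rx": 0,"ry": 0,"rz": 0},{"tx": 0,"ty": 0,"tz": 0,"rx": 0,"ry": 0,"rz": 0},{"tx": 0,"ty": 0,"tz": 0,"rx": 0,"ry": 0,"rz": 0}])

```text
t: 74.95
eef_pos: [0.5283, -0.3258, 0.0213]
tcp_rot: [[0.993, 0.119, 0.0], [0.119, -0.993, 0.0], [0.0, -0.0, -1.0]]
wrist_force: [1.8, 4.2, 4.1]
grip_width: 0.0276
grip_force: 30.0
```

Request:
apply_moves(increments=[{"tx": 0,"ty": 0,"tz": 0,"rx": 0,"ry": 0,"rz": 0},{"tx": 0,"ty": 0,"tz": 0,"rx": 0,"ry": 0,"rz": 0},{"tx": 0,"ty": 0,"tz": 0,"rx": 0,"ry": 0,"rz": 0},{"tx": 0,"ty": 0,"tz": 0.4,"rx": 0,"ry": 0,"rz": 0},{"tx": 0,"ty": 0,"tz": 0.7,"rx": 0,"ry": 0,"rz": 0},{"tx": 0,"ty": 0,"tz": 0.4,"rx": 0,"ry": 0,"rz": 0},{"tx": -0.4,"ty": -0.048,"tz": 0,"rx": 0,"ry": 0,"rz": 0},{"tx": -0.4,"ty": -0.048,"tz": 0,"rx": 0,"ry": 0,"rz": 0},{"tx": -0.4,"ty": -0.048,"tz": 0,"rx": 0,"ry": 0,"rz": 0},{"tx": 0,"ty": 0,"tz": 0,"rx": 0,"ry": 0,"rz": 0}], jaw=44)

```text
t: 76.2
eef_pos: [0.4776, -0.3314, 0.0803]
tcp_rot: [[0.993, 0.118, -0.003], [0.118, -0.993, 0.002], [-0.002, -0.002, -1.0]]
wrist_force: [-0.7, 0.7, 0.2]
grip_width: 0.0442
grip_force: 0.0
```

```bash
cat >> plan.py <<'E'
def plxy(p): d=np.array(p)[:2]-PO; return (1000*np.array([d@[np.cos(PY),np.sin(PY)],d@[-np.sin(PY),np.cos(PY)]])).round(1)
def wfit():
    s=ctrl.state(); print(s['t'],s['eef_pos'],'tcp plate',plxy(s['eef_pos']),s['wrist_force'])
    for c in('wrist','scene'):
        snap(c)
        for r in ctrl.regions_of(c,'wedge')[:2]:
            x,f=fit('wedge',c,r['mask'],P2W(-.07,-.11),[.12],s,z=.01); print(c,round(r['conf'],2),[int(v) for v in r['rect']],'cost',f.round(3),'plate',plxy(x),'yaw',np.degrees(x[2]-PY).round(1))
E
python3 -c "
from plan import *
wfit(); row_check()"
```

```text
76.2 [ 0.47755827 -0.33139867  0.0802842 ] tcp plate [-128.2 -110.1] [-0.73620502  0.67692425  0.2185555 ]
wrist 0.74 [51, 0, 202, 90] cost 1.0 plate [ -46.7 -139.7] yaw -4.7
wrist 0.57 [290, 1, 353, 217] cost 0.087 plate [ -73.9 -111.9] yaw -0.2
scene 0.62 [243, 162, 293, 198] cost 0.076 plate [ -73.3 -109.7] yaw 0.5
76.4 [ 0.48023457 -0.33201652  0.08091302]
jar1 0.9 plate 1.2 -70.5 yaw 0.9 cost 0.259
jar1 0.85 plate 4.0 58.2 yaw -2.5 cost 0.65
jar1 0.6 plate 0.0 -20.5 yaw 0.7 cost 0.394
pot 0.74 plate -41.5 -92.3 yaw 11.3 cost 0.483
```

Request:
apply_moves(increments=[{"tx": 0,"ty": 0,"tz": -0.1,"rx": 0.002,"ry": -0.002,"rz": 0.001},{"tx": 0,"ty": 0,"tz": -0.5,"rx": 0,"ry": 0,"rz": 0},{"tx": 0,"ty": 0,"tz": -0.5,"rx": 0,"ry": 0,"rz": 0},{"tx": 0,"ty": 0,"tz": -0.36,"rx": 0,"ry": 0,"rz": 0},{"tx": 0.062,"ty": 0.0075,"tz": 0,"rx": 0,"ry": 0,"rz": 0},{"tx": 0.062,"ty": 0.0075,"tz": 0,"rx": 0,"ry": 0,"rz": 0},{"tx": 0.062,"ty": 0.0075,"tz": 0,"rx": 0,"ry": 0,"rz": 0},{"tx": 0.062,"ty": 0.0075,"tz": 0,"rx": 0,"ry": 0,"rz": 0},{"tx": 0.062,"ty": 0.0075,"tz": 0,"rx": 0,"ry": 0,"rz": 0},{"tx": 0.062,"ty": 0.0075,"tz": 0,"rx": 0,"ry": 0,"rz": 0}], jaw=0)

```text
t: 77.8
eef_pos: [0.495, -0.3301, 0.0228]
tcp_rot: [[0.993, 0.12, 0.002], [0.12, -0.993, 0.002], [0.002, -0.001, -1.0]]
wrist_force: [0.5, -0.1, -0.4]
grip_width: 0.0005
grip_force: 0.0
```

Request:
apply_moves(increments=[{"tx": 0.04,"ty": 0.005,"tz": 0,"rx": 0,"ry": 0,"rz": 0},{"tx": 0.04,"ty": 0.005,"tz": 0,"rx": 0,"ry": 0,"rz": 0},{"tx": 0.04,"ty": 0.005,"tz": 0,"rx": 0,"ry": 0,"rz": 0},{"tx": 0.04,"ty": 0.005,"tz": 0,"rx": 0,"ry": 0,"rz": 0},{"tx": 0.04,"ty": 0.005,"tz": 0,"rx": 0,"ry": 0,"rz": 0},{"tx": 0.04,"ty": 0.005,"tz": 0,"rx": 0,"ry": 0,"rz": 0},{"tx": 0,"ty": 0,"tz": 0,"rx": 0,"ry": 0,"rz": 0},{"tx": 0,"ty": 0,"tz": 0,"rx": 0,"ry": 0,"rz": 0},{"tx": 0,"ty": 0,"tz": 0,"rx": 0,"ry": 0,"rz": 0},{"tx": 0,"ty": 0,"tz": 0,"rx": 0,"ry": 0,"rz": 0}])

```text
t: 79.05
eef_pos: [0.5045, -0.3289, 0.0227]
tcp_rot: [[0.993, 0.12, 0.002], [0.12, -0.993, 0.002], [0.002, -0.001, -1.0]]
wrist_force: [-0.1, 0.0, 0.6]
grip_width: -0.0001
grip_force: 0.0
```

```bash
python3 -c "
from plan import *
wfit()"
```

```text
79.05 [ 0.504482   -0.32894379  0.02265856] tcp plate [-101.1 -110.9] [-0.12693708  0.02107457  0.5598339 ]
wrist 0.56 [271, 2, 361, 297] cost 0.094 plate [ -68.  -111.7] yaw 1.4
scene 0.91 [243, 161, 298, 200] cost 0.029 plate [ -70.5 -110.3] yaw 1.9
```

Request:
apply_moves(increments=[{"tx": 0.03,"ty": 0.0036,"tz": 0,"rx": 0,"ry": 0,"rz": 0},{"tx": 0.03,"ty": 0.0036,"tz": 0,"rx": 0,"ry": 0,"rz": 0},{"tx": 0.03,"ty": 0.0036,"tz": 0,"rx": 0,"ry": 0,"rz": 0},{"tx": 0.03,"ty": 0.0036,"tz": 0,"rx": 0,"ry": 0,"rz": 0},{"tx": 0.03,"ty": 0.0036,"tz": 0,"rx": 0,"ry": 0,"rz": 0},{"tx": 0,"ty": 0,"tz": 0,"rx": 0,"ry": 0,"rz": 0},{"tx": 0,"ty": 0,"tz": 0,"rx": 0,"ry": 0,"rz": 0},{"tx": 0,"ty": 0,"tz": 0,"rx": 0,"ry": 0,"rz": 0},{"tx": 0,"ty": 0,"tz": 0,"rx": 0,"ry": 0,"rz": 0},{"tx": 0,"ty": 0,"tz": 0,"rx": 0,"ry": 0,"rz": 0}])

```text
t: 80.5
eef_pos: [0.5085, -0.3271, 0.0224]
tcp_rot: [[0.993, 0.121, -0.002], [0.121, -0.993, 0.004], [-0.001, -0.004, -1.0]]
wrist_force: [-6.5, 0.7, 5.6]
grip_width: 0.0006
grip_force: 3.2
```

```bash
python3 -c "
from plan import *
wfit()"
```

```text
80.5 [ 0.50851146 -0.3271432   0.02242084] tcp plate [ -96.9 -109.6] [-6.54352755  0.69391937  5.62193807]
wrist 0.73 [273, 2, 362, 297] cost 0.095 plate [ -64.4 -110.3] yaw 0.7
wrist 0.52 [0, 0, 149, 144] cost 1.0 plate [ -50.1 -112.4] yaw 0.0
scene 0.66 [241, 162, 291, 200] cost 0.036 plate [ -65.8 -109.7] yaw 1.8
```

Contact at 6.5 N; keep driving.

Request:
apply_moves(increments=[{"tx": 0.03,"ty": 0.0036,"tz": 0,"rx": 0,"ry": 0,"rz": 0},{"tx": 0.03,"ty": 0.0036,"tz": 0,"rx": 0,"ry": 0,"rz": 0},{"tx": 0.03,"ty": 0.0036,"tz": 0,"rx": 0,"ry": 0,"rz": 0},{"tx": 0,"ty": 0,"tz": 0,"rx": 0,"ry": 0,"rz": 0},{"tx": 0,"ty": 0,"tz": 0,"rx": 0,"ry": 0,"rz": 0},{"tx": 0,"ty": 0,"tz": 0,"rx": 0,"ry": 0,"rz": 0},{"tx": 0,"ty": 0,"tz": 0,"rx": 0,"ry": 0,"rz": 0},{"tx": 0,"ty": 0,"tz": 0,"rx": 0,"ry": 0,"rz": 0},{"tx": 0,"ty": 0,"tz": 0,"rx": 0,"ry": 0,"rz": 0},{"tx": 0,"ty": 0,"tz": 0,"rx": 0,"ry": 0,"rz": 0}])

```text
t: 81.95
eef_pos: [0.5105, -0.3261, 0.0224]
tcp_rot: [[0.993, 0.121, -0.005], [0.121, -0.993, 0.005], [-0.004, -0.005, -1.0]]
wrist_force: [-10.4, 1.7, 8.6]
grip_width: 0.0007
grip_force: 5.4
```

```bash
python3 -c "
from plan import *
wfit()"
```

```text
81.95 [ 0.51046319 -0.32612111  0.02237064] tcp plate [ -94.9 -108.8] [-10.41631582   1.68190196   8.6372161 ]
wrist 0.75 [275, 4, 361, 295] cost 0.093 plate [ -61.  -109.6] yaw 0.3
wrist 0.32 [0, 1, 399, 239] cost 0.179 plate [-30.4 -18.7] yaw -62.7
scene 0.78 [242, 161, 290, 202] cost 0.033 plate [ -63.  -108.3] yaw 1.5
scene 0.58 [254, 178, 277, 208] cost 1.109 plate [ -48.4 -146.9] yaw 49.0
```

Request:
apply_moves(increments=[{"tx": 0.04,"ty": 0.005,"tz": 0,"rx": 0,"ry": 0,"rz": 0},{"tx": 0.04,"ty": 0.005,"tz": 0,"rx": 0,"ry": 0,"rz": 0},{"tx": 0.04,"ty": 0.005,"tz": 0,"rx": 0,"ry": 0,"rz": 0},{"tx": 0.04,"ty": 0.005,"tz": 0,"rx": 0,"ry": 0,"rz": 0},{"tx": 0,"ty": 0,"tz": 0,"rx": 0,"ry": 0,"rz": 0},{"tx": 0,"ty": 0,"tz": 0,"rx": 0,"ry": 0,"rz": 0},{"tx": 0,"ty": 0,"tz": 0,"rx": 0,"ry": 0,"rz": 0},{"tx": 0,"ty": 0,"tz": 0,"rx": 0,"ry": 0,"rz": 0},{"tx": 0,"ty": 0,"tz": 0,"rx": 0,"ry": 0,"rz": 0},{"tx": 0,"ty": 0,"tz": 0,"rx": 0,"ry": 0,"rz": 0}])

```text
t: 83.4
eef_pos: [0.5118, -0.3253, 0.0224]
tcp_rot: [[0.992, 0.122, -0.013], [0.122, -0.992, 0.006], [-0.012, -0.008, -1.0]]
wrist_force: [-25.6, -4.0, 19.3]
grip_width: 0.0004
grip_force: 13.3
```

```bash
python3 -c "
from plan import *
wfit()"
```

```text
83.4 [ 0.51180032 -0.32525536  0.02240256] tcp plate [ -93.4 -108.1] [-25.60173854  -4.01623704  19.3495738 ]
wrist 0.92 [279, 2, 362, 297] cost 0.092 plate [ -60.8 -109.4] yaw 0.1
scene 0.61 [242, 164, 292, 199] cost 0.094 plate [ -62.9 -109.2] yaw 1.1
```

Tight at 25 N at the expected depth. Back off, and check everything from above.

Request:
apply_moves(increments=[{"tx": -0.15,"ty": -0.018,"tz": 0,"rx": 0,"ry": 0,"rz": 0},{"tx": -0.3,"ty": -0.036,"tz": 0,"rx": 0,"ry": 0,"rz": 0},{"tx": -0.4,"ty": -0.048,"tz": 0,"rx": 0,"ry": 0,"rz": 0},{"tx": 0,"ty": 0,"tz": 0.5,"rx": 0,"ry": 0,"rz": 0},{"tx": 0,"ty": 0,"tz": 1,"rx": 0,"ry": 0,"rz": 0},{"tx": 0,"ty": 0.5,"tz": 1,"rx": 0,"ry": 0,"rz": 0},{"tx": 0,"ty": 0.8,"tz": 1,"rx": 0,"ry": 0,"rz": 0},{"tx": 0,"ty": 0.8,"tz": 1,"rx": 0,"ry": 0,"rz": 0},{"tx": -0.2,"ty": 0.8,"tz": 1,"rx": 0,"ry": 0,"rz": 0},{"tx": -0.2,"ty": 0.8,"tz": 1,"rx": 0,"ry": 0,"rz": 0}])

```text
t: 84.85
eef_pos: [0.4697, -0.1821, 0.2838]
tcp_rot: [[0.993, 0.12, 0.002], [0.12, -0.993, 0.002], [0.002, -0.001, -1.0]]
wrist_force: [0.6, -0.2, -0.4]
grip_width: 0.0009
grip_force: 0.0
```

Request:
apply_moves(increments=[{"tx": 0,"ty": 0.8,"tz": 0.5,"rx": 0,"ry": 0,"rz": 0},{"tx": 0,"ty": 0.5,"tz": 0,"rx": 0,"ry": 0,"rz": 0},{"tx": 0,"ty": 0,"tz": 0,"rx": 0,"ry": 0,"rz": 0},{"tx": 0,"ty": 0,"tz": 0,"rx": 0,"ry": 0,"rz": 0},{"tx": 0,"ty": 0,"tz": 0,"rx": 0,"ry": 0,"rz": 0},{"tx": 0,"ty": 0,"tz": 0,"rx": 0,"ry": 0,"rz": 0},{"tx": 0,"ty": 0,"tz": 0,"rx": 0,"ry": 0,"rz": 0},{"tx": 0,"ty": 0,"tz": 0,"rx": 0,"ry": 0,"rz": 0},{"tx": 0,"ty": 0,"tz": 0,"rx": 0,"ry": 0,"rz": 0},{"tx": 0,"ty": 0,"tz": 0,"rx": 0,"ry": 0,"rz": 0}])

```text
t: 86.1
eef_pos: [0.4704, -0.1309, 0.3027]
tcp_rot: [[0.993, 0.12, 0.002], [0.12, -0.993, 0.002], [0.002, -0.002, -1.0]]
wrist_force: [0.3, -0.1, 0.3]
grip_width: 0.0
grip_force: 0.0
```

```bash
python3 -c "
from plan import *
wfit(); row_check(); snap('wrist','v5.png')"
```

```text
86.1 [ 0.47036091 -0.13094799  0.30269186] tcp plate [-111.4   89.8] [ 0.33235286 -0.07266122  0.3115417 ]
wrist 0.75 [1, 0, 115, 118] cost 1.0 plate [ -70. -110.] yaw 0.0
wrist 0.7 [469, 53, 509, 183] cost 0.022 plate [ -60.2 -109.2] yaw -0.1
scene 0.56 [241, 163, 291, 201] cost 0.042 plate [ -62.3 -108.1] yaw 0.3
scene 0.18 [235, 167, 340, 275] cost 0.814 plate [-36.2 124.1] yaw -40.8
86.3 [ 0.47034317 -0.1309235   0.30263326]
jar1 0.85 plate -0.6 -19.7 yaw 1.2 cost 0.116
jar1 0.84 plate 1.0 -70.3 yaw 2.3 cost 0.258
jar1 0.74 plate 3.0 30.6 yaw 1.4 cost 0.159
jar1 0.16 plate -59.2 -202.3 yaw 44.4 cost 0.591
pot 0.92 plate 0.6 86.8 yaw 0.2 cost 0.019
pot 0.4 plate 42.1 148.0 yaw 0.0 cost 1.0
```

View pics/v5.png

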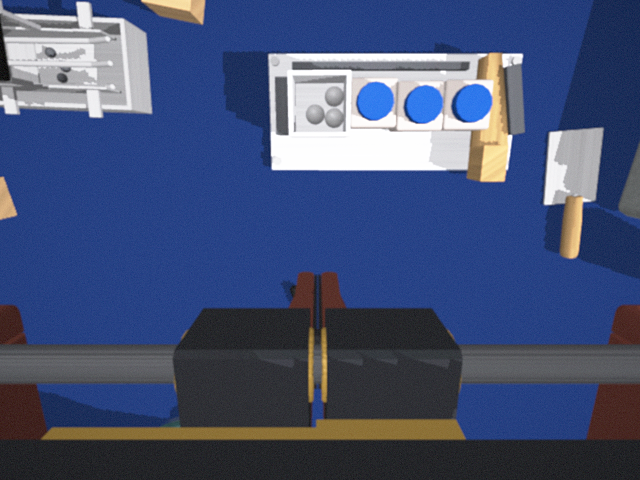

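The last view shows the pot with three balls (320,100), three jars in a closed row, the wedge home at (490,120), and the scoop hanging on the pan with the bits below at (60,65). Handing in.

```bash
python3 -c "
from plant import ctrl
print(ctrl.finish_job())"
```

```text
the job is handed in; nothing more can be done
None
```

I handed the job in at about 86 s of the 208 s allowed; the call returned no verdict. In the last view the worn balls lie in the pan under the hung scoop, three good balls are in the pot, and the pot and three jars are locked by the wedge, about 60 mm short of the plate's centre line as specified, so no plywood blocks were needed.

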